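# Clear the cases to the sloping rack and feed the row of blanks to the stop

## Task

Get the bench ready for the next batch. First clear all the grey tool cases away into one pile in the middle of the sloping rack, lying flat and square one on top of the other with their long sides running up the slope and each with its end right back against the backstop; only then close the aluminium blanks up into one straight, gapless row on the middle line of the feed strip, well back from the stop (at least 10 cm) where they stand, and push the whole row as one block, staying straight and closed, until the first blank rests against the stop. Slide the blanks, never lift them, and leave the other things on the bench alone.

Things in the scene. Friction and masses are not known exactly. Their poses are not given: they have to be found in the camera images.
- feed: fixed dark steel feed strip 150 x 470 mm, flush with the bench (its top is z = 0), with a steel stop block (110 wide, 25 thick, 50 high) across one end. Origin: on the middle line at the foot of the stop's inner face. y runs along the strip away from the stop (a blank against the stop has its centre at y = 22 mm), x across it, z up
- seat: sloping shelf of the fixed grey rack, 94 mm wide, 154 long, tilted 18 degrees, with a 92 mm high backstop at its low end (robot's side). Origin: on the shelf at the foot of the backstop's face, mid-width, 42 mm above the bench; x up the slope, y along the backstop, z square to the shelf. The first case's origin belongs at x = 55, y = 0, z = 0 mm, the next 36 mm higher. Cases do not slide down by themselves
- blank1: aluminium blank with a dark bore on top, 56 mm across the strip (x) by 44 mm along it (y) by 44 mm high, about 0.3 kg, the one nearest the stop, always present. Origin: centre of its underside; its y axis lies roughly along the feed's y
- blank2: aluminium blank with a dark bore on top, 56 mm across the strip (x) by 44 mm along it (y) by 44 mm high, about 0.3 kg, number 2 in order from the stop, may be absent. Origin: centre of its underside; its y axis lies roughly along the feed's y
- blank3: aluminium blank with a dark bore on top, 56 mm across the strip (x) by 44 mm along it (y) by 44 mm high, about 0.3 kg, number 3 in order from the stop, may be absent. Origin: centre of its underside; its y axis lies roughly along the feed's y
- blank4: aluminium blank with a dark bore on top, 56 mm across the strip (x) by 44 mm along it (y) by 44 mm high, about 0.3 kg, number 4 in order from the stop, may be absent. Origin: centre of its underside; its y axis lies roughly along the feed's y
- blank5: aluminium blank with a dark bore on top, 56 mm across the strip (x) by 44 mm along it (y) by 44 mm high, about 0.3 kg, number 5 in order from the stop, may be absent. Origin: centre of its underside; its y axis lies roughly along the feed's y
- case1: grey plastic tool case with a paper label on top, 110 (x) x 52 (y) x 36 mm (z), about 0.22 kg; lies flat on the strip or the bench; may be absent. Origin: centre of its underside
- case2: grey plastic tool case with a paper label on top, 110 (x) x 52 (y) x 36 mm (z), about 0.22 kg; lies flat on the strip or the bench; may be absent. Origin: centre of its underside
- case3: grey plastic tool case with a paper label on top, 110 (x) x 52 (y) x 36 mm (z), about 0.22 kg; lies flat on the strip or the bench; may be absent. Origin: centre of its underside
- wrench: steel wrench 160 mm long lying on the bench; bystander, leave alone. Origin: centre of its underside
- mug: white mug, 80 mm across, 90 mm high; bystander, leave alone. Origin: centre of its underside
- oilcan: green can, 60 mm across, 130 mm high; bystander, leave alone. Origin: centre of its underside
- weight: brass weight with a knob, 56 mm across, 60 mm high; bystander, leave alone. Origin: centre of its underside
- veeblock: dark steel block 60 x 50 x 30 mm; bystander, leave alone. Origin: centre of its underside
- jar: jar, 66 mm across, 80 mm high; bystander, leave alone. Origin: centre of its underside

How it is judged:
By the outcome, as a careful person would: the job done as asked, in the order asked, and still so for the second after the job is handed in, with the robot touching nothing.
Of blank2, blank3, blank4, blank5 only 3 to 4 are there at a start; the rules pass over those that are not, and their reading is None.
Of case1, case2, case3 only 2 to 3 are there at a start; the rules pass over those that are not, and their reading is None.
At some moment in a run one of blank1, blank2, blank3, blank4, blank5 may be knocked a few centimetres aside while the robot is not near it.
It also fails if it takes over 210 s, if anything falls off the work surface, if the arm or the gripper's body presses on something with over 40 N, if the wrist force passes 120 N, or if a joint passes its speed limit or range.

## Robot

A 6-joint arm with a two-finger parallel gripper is mounted at the origin on the work surface. World frame = base frame: x ahead of the robot, y to its left, z up, the work surface at z = 0. Lengths are in mm, angles in rad, forces in N, time in s.
With the tool pointing down it reaches from about 350 to 975 mm from the base axis. Payload 4.9 kg.
Tool frame: the origin (TCP) lies at the very end of the fingers, on their centre line; the grasp point (between the pads) lies 19 mm behind it (grip_depth is the distance from the TCP to the grasp point, in mm); z points along the fingers, x is the direction in which the jaws open and shut, and the axes are right-handed (so a half turn about z gives the same grasp; the last joint's range is limited). The gripper opens to 85 mm and grips with 20 to 120 N. Pads are 22 mm wide; open, the fingers measure 114 mm over their backs; the gripper's body (76 mm by 85 mm) begins 54 mm behind the grasp point. The pads swing forward as they close: fully open they stand 13 mm farther back than shut.
Start: joints at [-1.46, 0.053, 1.613, -0, 1.476, -0.119], TCP at [142.36, -608.552, 231.304] pointing down, gripper open.
Joint ranges: [-3.01, 3.01], [-1.01, 2.22], [0.06, 2.58], [-1.02, 4.17], [0.09, 2.62], [-3.14, 3.14]. Speed limits (rad/s): [2.57, 2.57, 3.14, 3.14, 3.14, 3.14].

## Interface

Orientations are given as a 3x3 rotation matrix whose columns are the frame's x, y, z axes.
In Python, from station import * gives the robot as it stands.
- The arm moves only by the tool servo_tool, never from a script. Its argument "series" is a list of rows, each a list of 6 numbers: the shift along the tool's x, y, z in m, then the turn, a rotation vector about the tool's x, y, z in rad. A call has 1 to 5 rows; each row shifts and turns the commanded pose from where the row before left it, along the tool's axes as they then stand; what a row does not reach is not made up. A row lasts 1/10 s, in which the tool goes at most 50 mm and 8.59 degrees, less where a joint would pass 70% of its speed; a pose out of reach is approached as far as the arm can. A call with a gripper value outside its range is refused whole. "fingers" is the closure, from 0 (fully open) to 1 (shut), set as the call begins (left out, the last holds). The fingers move at their own pace and stop on an object; "newtons" is the grip in N (left out, the last holds). Time passes only in rows, so rows that do not move let the fingers close. It gives the time, the measured TCP pose, the force and the opening at its end, in the units of the state.
- observe(): the state, without advancing time (a new reading comes with each control period).
- read_camera(name): name is "side" or "top"; returns a dict with "image" (480x640x3 uint8, blue, green, red), "fx", "fy", "cx", "cy" (pixels), "xyz" and "attitude" of the camera in the world. Camera axes: x right, y down, z forward; pixel columns grow to the right and rows downward; lengths in mm; the calibration is good to about 2 mm. A picture is of the moment at which its call begins. There is no depth.
- sign_off(): hands the job in, once; it reports no verdict.
The state is a dict: "time_s": time; "qpos": joint angles; "joint_vel": joint speeds; "joint_efforts": joint torques, N m; "tool_pos": TCP position; "ee_rot": TCP orientation; "wrist_force": force on the tool from outside, world axes, zero at the start; "moment": the same for the moment, N m; "gripper_width": opening from 0.0 (shut) to 1.0 (fully open).
Only numpy, scipy, OpenCV 4.12 (cv2) and the standard library are available. Lean on these libraries where they do the work, as an engineer would, in place of code of your own. Each camera call takes 0.05 s, during which the arm holds its last target.

## Working session

There is one attempt and no reset: what is moved stays moved. The work goes in short steps, Python scripts to look and compute and a tool call to move; the robot and the scene stay as the last step left them, time stands still between calls to the robot, and variables do not carry over. Pictures are saved under pics/ and viewed, and the job is handed in when it is done.

Besides the shell and the picture viewer there is one more tool, called after "Request:" in YAML: its name, and indented under it one key for each argument. servo_tool: Moves the arm, as the interface text tells. Its arguments: {"type":"object","properties":{"series":{"type":"array"},"fingers":{"type":"number"},"newtons":{"type":"number"}},"required":["series"]}

```bash
ls; mkdir -p pics; python3 - <<'E'
from station import *
import cv2
s=observe();print(s)
for n in("side","top"):
    c=read_camera(n);cv2.imwrite(f"pics/{n}0.png",c["image"]);print(n,{k:v for k,v in c.items() if k!="image"})
E
```

```text
pics
{'time_s': 0.0, 'qpos': array([-1.46000622e+00,  5.33395684e-02,  1.61429738e+00,  3.39855283e-05,
        1.47598170e+00, -1.19023900e-01]), 'joint_vel': array([-9.26750721e-05,  3.13780541e-04, -8.71012210e-05, -3.15133947e-04,
        2.90663061e-04, -1.61449891e-03]), 'joint_efforts': array([ 7.23833764e-04, -3.93682694e+01, -3.70170772e+01, -5.08191386e-05,
        6.98800446e-03, -5.40031678e-06]), 'tool_pos': array([ 142.2990632 , -607.95037219,  230.0717123 ]), 'ee_rot': array([[ 2.27793064e-01, -9.73709548e-01, -1.90375799e-04],
       [-9.73707497e-01, -2.27792979e-01,  2.01731407e-03],
       [-2.00764425e-03, -2.74159811e-04, -9.99997947e-01]]), 'wrist_force': array([-0.02866889,  0.34610561,  0.58059525]), 'moment': array([-0.01466832,  0.01973703,  0.01700923]), 'gripper_width': 1.0054327089853181}
side {'fx': 487.45301675904466, 'fy': 487.45301675904466, 'cx': 320.7761598682886, 'cy': 243.00165274288835, 'xyz': array([226.22695714, 588.49309088, 809.20619376]), 'attitude': array([[-0.83828657, -0.4005799 ,  0.3698802 ],
       [-0.54493016,  0.59305932, -0.59273245],
       [ 0.01807581, -0.69843853, -0.71544174]])}
top {'fx': 447.414372560099, 'fy': 447.414372560099, 'cx': 315.425854613624, 'cy': 241.78036868108737, 'xyz': array([527.43253017, -35.1723188 , 954.43589408]), 'attitude': array([[ 0.01910407, -0.99215662,  0.1235325 ],
       [-0.9998151 , -0.01868684,  0.00453535],
       [-0.00219134, -0.1235963 , -0.99233016]])}
```

View pics/top0.png

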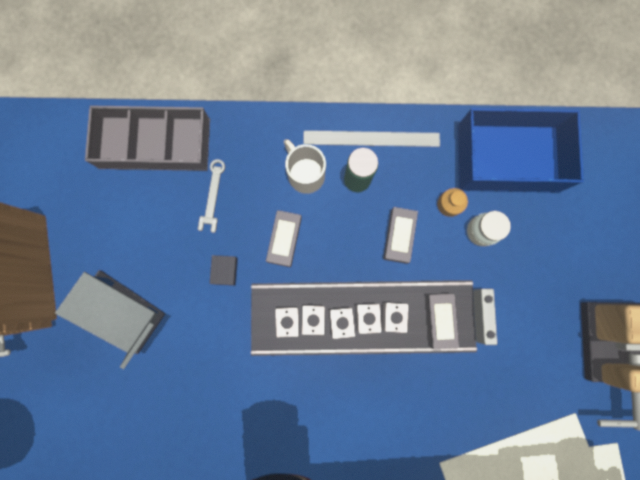

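View pics/side0.png

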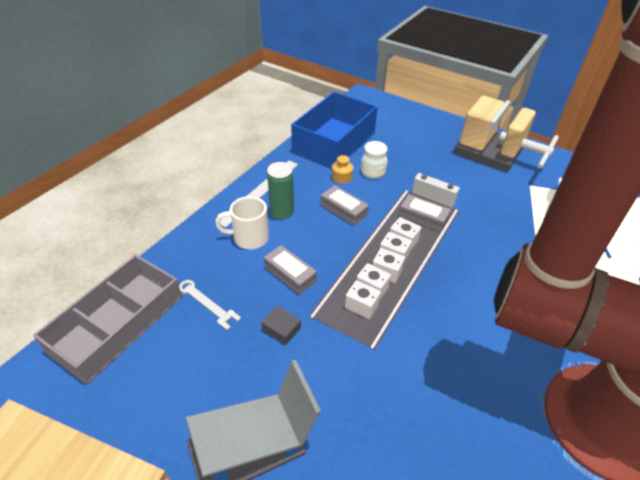

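Three cases (label centres at about (284,238), (402,235) and (444,320)) and five blanks (287–397, ~320) are visible in the top view. The rack is at (110,315) with its backstop at (137,345), and the stop is at (488,317). Next I'll zoom in to measure them.

```bash
cat > h.py <<'E'
import numpy as np, cv2
from station import *
def ray(c,uv):
    uv=np.atleast_2d(np.asarray(uv,float))
    d=np.c_[(uv[:,0]-c["cx"])/c["fx"],(uv[:,1]-c["cy"])/c["fy"],np.ones(len(uv))]@c["attitude"].T
    return c["xyz"],d
def toz(c,uv,z):
    o,d=ray(c,uv); return o+d*((z-o[2])/d[:,2])[:,None]
def proj(c,P):
    q=(np.atleast_2d(P)-c["xyz"])@c["attitude"]
    return np.c_[q[:,0]/q[:,2]*c["fx"]+c["cx"],q[:,1]/q[:,2]*c["fy"]+c["cy"]]
def tri(c1,u1,c2,u2):
    o1,d1=ray(c1,u1);o2,d2=ray(c2,u2);out=[]
    for a,b in zip(d1,d2):
        A=np.c_[a,-b];t=np.linalg.lstsq(A,o2-o1,rcond=None)[0]
        p,q=o1+a*t[0],o2+b*t[1];out.append(np.r_[(p+q)/2,np.linalg.norm(p-q)])
    return np.array(out)
def crop(c,x0,y0,x1,y1,k,fn):
    cv2.imwrite(fn,cv2.resize(c["image"][y0:y1,x0:x1],None,fx=k,fy=k,interpolation=cv2.INTER_CUBIC))
E
python3 - <<'E'
from h import *
t=read_camera("top");s=read_camera("side")
crop(t,40,260,180,380,5,"pics/rt.png")
crop(s,170,350,330,470,5,"pics/rs.png")
crop(t,240,200,510,360,2.9,"pics/ft.png")
E
```

```text
(no output)
```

View pics/rt.png

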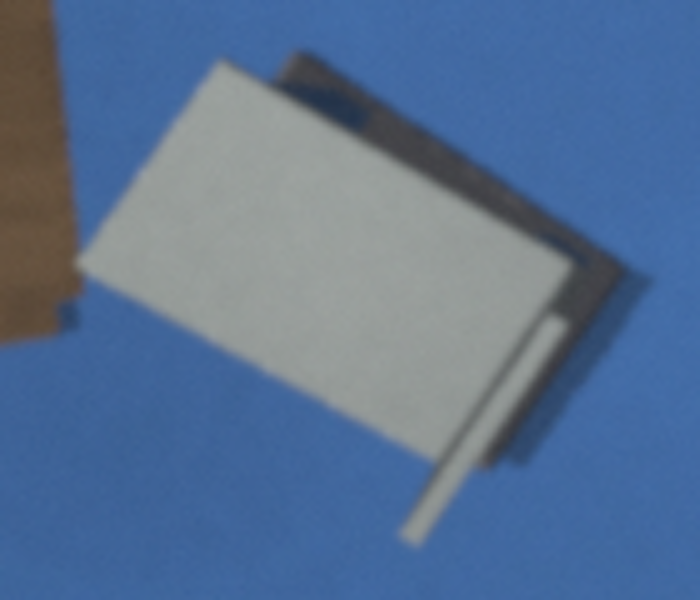

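View pics/rs.png

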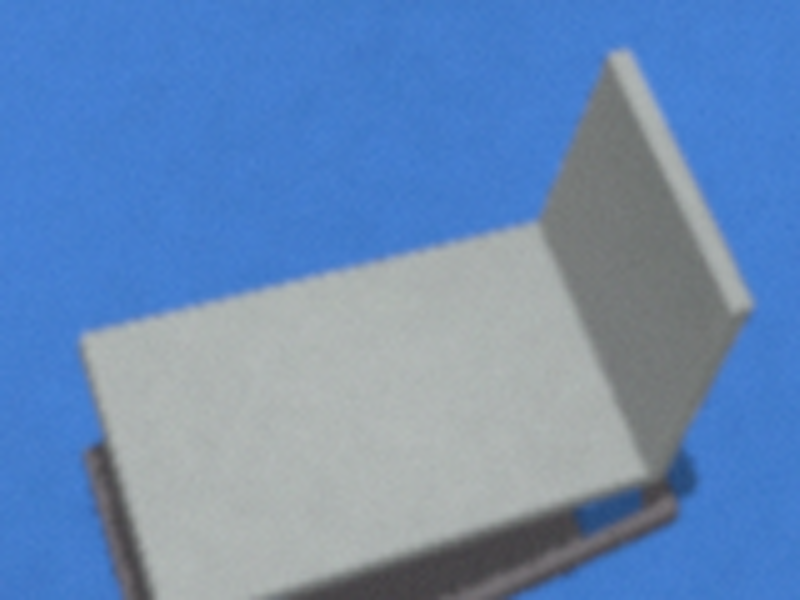

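View pics/ft.png

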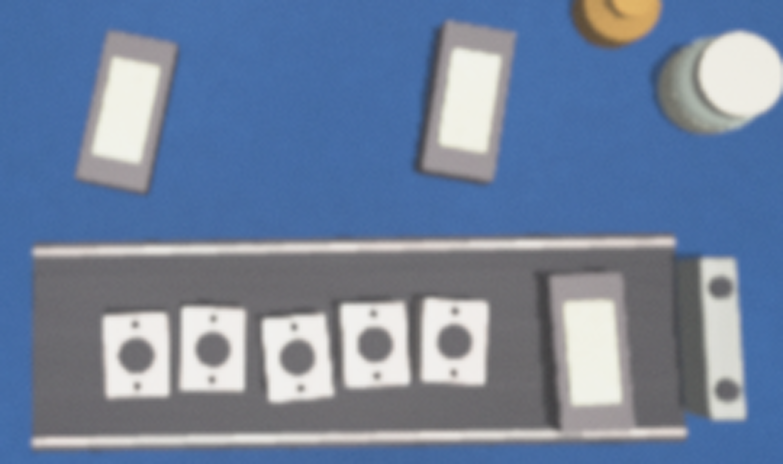

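```bash
python3 - <<'E'
from h import *
t=read_camera("top");s=read_camera("side")
T=[[84.4,272],[154.6,313]];S=[[186.4,417.6],[278,394.4]]
print("tri",tri(t,T,s,S).round(1))
zA=42+154*np.sin(np.radians(18))
A=toz(t,T[0],zA)[0];C=toz(t,T[1],42)[0];B=toz(t,[55.4,312.6],zA)[0]
As=toz(s,S[0],zA)[0];Cs=toz(s,S[1],42)[0];D=toz(s,[299.6,445],42)[0]
for n,p in zip("A C B As Cs D".split(),(A,C,B,As,Cs,D)):print(n,p.round(1))
print("AC",np.linalg.norm(A-C),"AB",np.linalg.norm(A-B),"sAC",np.linalg.norm(As-Cs),"CsD",np.linalg.norm(Cs-D))
for p,q in((C,A),(Cs,As),(B,A),(D,Cs)):
    print(np.degrees(np.arctan2(*(q-p)[[1,0]])))
# backstop top inner corners  side (608,52),(745,312)?
zt=42+92*np.cos(np.radians(18))
print("bs top side",toz(s,[[170+610/5,350+55/5],[170+735/5,350+315/5]],zt).round(1),"top",toz(t,[[40+547/5,260+313/5],[40+400/5,260+535/5]],zt).round(1))
# feed: rails in top z~?0 
def f(u,v):return [240+u/2.9,200+v/2.9]
print("stop top inner edge",toz(t,[f(698,258),f(710,418)],50).round(1))
print("stop foot",toz(t,[f(676,243),f(686,433)],0).round(1))
print("strip left",toz(t,[f(33,245),f(32,446)],0).round(1))
# masks: white labels / blanks
im=t["image"].astype(int);hsv=cv2.cvtColor(t["image"],cv2.COLOR_BGR2HSV)
m=((hsv[...,1]<40)&(hsv[...,2]>190)).astype(np.uint8)
cs,_=cv2.findContours(m,cv2.RETR_EXTERNAL,cv2.CHAIN_APPROX_NONE)
for c in cs:
    a=cv2.contourArea(c)
    if a>150:
        r=cv2.minAreaRect(c);print(np.round(r[0],1),np.round(r[1],1),round(r[2],1),a)
E
```

```text
tri [[5.679e+02 4.168e+02 8.470e+01 3.000e-01]
 [4.897e+02 2.913e+02 3.920e+01 9.000e-01]]
A [567.8 414.4  89.6]
C [490.2 290.5  42. ]
B [489.3 463.4  89.6]
As [565.4 417.9  89.6]
Cs [488.3 292.2  42. ]
D [409.5 341.9  42. ]
AC 153.69177973789948 AB 92.62094055234597 sAC 154.97869348882605 CsD 93.1021005738162
57.9253396306897
58.47290062863613
-31.999360269161873
-32.242314314609246
bs top side [[473.7 268.4 129.5]
 [393.9 318.  129.5]] top [[476.4 267.7 129.5]
 [396.8 315.4 129.5]]
stop top inner edge [[ 550.8 -364.8   50. ]
 [ 442.2 -370.1   50. ]]
stop foot [[ 562.7 -367.3    0. ]
 [ 426.6 -371.1    0. ]]
strip left [[552.3 103.5   0. ]
 [408.4  98.9   0. ]]
[539.  466.5] [25. 38.] 90.0 845.0
[607.5 462.9] [38.  26.9] 78.7 616.5
[523.4 436.1] [ 25.6 119.5] 79.5 1565.5
[341.5 350.7] [  2.4 179. ] 89.1 240.0
[342.2 323.1] [28.4 21.6] 84.3 564.0
[286.5 322. ] [28. 21.] 90.0 568.0
[312.5 320. ] [28. 21.] 90.0 560.0
[368.9 318.5] [28.4 21.5] 86.4 565.0
[443.8 321. ] [37.  18.1] 85.2 613.0
[396.3 317.5] [21.6 28.5] 2.5 564.5
[488.9 316.2] [33.1 11.1] 86.4 276.0
[362.  284.8] [  2.4 218. ] 89.1 259.5
[283.1 237.6] [17.7 35. ] 12.1 567.0
[401.5 234.2] [17.9 34.8] 9.0 567.5
[495.5 225. ] [29.  27.6] 45.0 623.0
[210.4 197.9] [16.4 63.1] 8.1 385.0
[363.  161.5] [27. 28.] 90.0 598.5
[359.1 141.5] [ 50.9 155.5] 73.5 2782.5
[19.4 85.5] [39.4 18.2] 1.7 468.5
[181.1  82.7] [58.3 29.7] 1.1 852.5
[244.1  60.5] [22.8 44.9] 27.8 420.5
[391.  61.] [200.  82.] 0.0 8223.0
[238.2  21. ] [19.9 47.2] 68.2 388.5
[453.9  14.4] [18.  16.4] 33.7 189.0
```

```bash
cat >> h.py <<'E'
def rects(c,roi,amin,lo=190,sat=40,k=4):
    x0,y0,x1,y1=roi
    im=cv2.resize(c["image"][y0:y1,x0:x1],None,fx=k,fy=k,interpolation=cv2.INTER_CUBIC)
    h=cv2.cvtColor(im,cv2.COLOR_BGR2HSV)
    m=((h[...,1]<sat)&(h[...,2]>lo)).astype(np.uint8)
    out=[]
    for q in cv2.findContours(m,cv2.RETR_EXTERNAL,cv2.CHAIN_APPROX_NONE)[0]:
        if cv2.contourArea(q)/k/k<amin: continue
        q=q.astype(np.float32)[:,0,:]; q=(q+0.5)/k-0.5+[x0,y0]
        out.append(q.astype(np.float32))
    return out
def onplane(c,q,z):
    P=toz(c,q,z)[:,:2].astype(np.float32)
    r=cv2.minAreaRect(P); b=cv2.boxPoints(r)
    e=b[1]-b[0],b[2]-b[1]; L=max(e,key=np.linalg.norm)
    a=np.degrees(np.arctan2(L[1],L[0]))%180
    return np.r_[r[0],sorted(r[1]),a]   # cx cy short long angle-of-long-side
E
python3 - <<'E'
from h import *
t=read_camera("top");s=read_camera("side")
print("blanks cx cy short long ang")
for q in rects(t,(270,295,415,345),200): print(onplane(t,q,44).round(1))
print("cases")
for roi in((265,205,305,275),(385,200,420,265),(430,285,460,345)):
    for q in rects(t,roi,200): print(onplane(t,q,36).round(1))
print("rails")
for roi in((245,278,480,295),(245,342,480,356)):
    for q in rects(t,roi,40,150,80):
        P=toz(t,q,0);print(onplane(t,q,0).round(1), cv2.fitLine(P[:,:2].astype(np.float32),cv2.DIST_HUBER,0,.01,.01).ravel().round(4))
print("stop"); 
for q in rects(t,(470,280,505,350),100,170,60): print(onplane(t,q,50).round(1))
print("side")
for q in rects(s,(340,210,425,320),100,200,50): print(onplane(s,q,44).round(1),q.mean(0))
for q in rects(s,(265,180,455,290),60,200,50): print(onplane(s,q,36).round(1),q.mean(0))
E
```

```text
blanks cx cy short long ang
[477.8 -87.7  44.7  56.7   6.6]
[477.8  23.8  45.1  56.3   2.8]
[ 4.829e+02 -2.900e+01  4.370e+01  5.620e+01  1.000e-01]
[ 487.8 -141.3   44.8   56.5    3.4]
[ 491.  -196.1   44.8   56.7  177.8]
cases
[649.3  36.1  37.2  73.5 169.5]
[ 661.2 -208.9   37.    73.3  171. ]
[ 485.2 -293.7   37.1   73.2    4. ]
rails
[ 556.3 -130.7    8.2  472.7   92. ] [ 3.530000e-02 -9.994000e-01  5.563457e+02 -1.333593e+02]
[ 425.6 -135.3   19.4  473.1   92.1] [ 4.390000e-02 -9.990000e-01  4.214620e+02 -1.440507e+02]
stop
[ 497.  -380.1   24.9  110.8    2. ]
side
[475.7  24.   49.2  58.1   3.3] [363.18674 293.19754]
[480.5 -29.   49.3  58.4 179.6] [373.88568 275.47205]
[406.6 -37.    5.7 182.9  91.9] [406.583  289.9914]
[475.9 -87.5  50.6  58.    6.8] [388.89117 258.9292 ]
[ 485.8 -141.3   50.5   58.1    3.5] [396.12326 242.11632]
[ 489.  -195.    47.9   58.5  178. ] [405.64212 227.59933]
[ 538.  -105.4    6.   256.    91.9] [365.875   244.31421]
[ 4.891e+02 -3.000e-01  2.450e+01  5.920e+01  3.390e+01] [362.95566 286.60483]
[483.1 -35.4  49.9  59.  179.6] [373.88568 275.47205]
[648.4  35.5  40.4  76.9 169.2] [289.8364  263.38925]
[478.5 -94.6  51.1  58.6   6.8] [388.89117 258.9292 ]
[ 488.5 -148.9   51.    58.7    3.5] [396.12326 242.11632]
[ 491.7 -203.2   48.4   59.1  178. ] [405.64212 227.59933]
[ 413.1 -179.6    5.7  282.2   91.9] [430.83704 250.68446]
[ 483.9 -294.4   43.    76.5    4.1] [425.53577 207.03157]
[ 542.1 -138.9    5.9  372.5   91.9] [369.03412 240.10909]
[ 660.4 -209.6   42.1   77.5  170.7] [344.2276  199.10355]
[ 493.5 -397.5   27.6   92.6    1.8] [439.5169  184.48686]
```

```bash
cat >> h.py <<'E'
from scipy.spatial.transform import Rotation as Ro
def Rdown(yaw):
    c,s=np.cos(np.radians(yaw)),np.sin(np.radians(yaw))
    return np.array([[c,s,0],[s,-c,0],[0,0,-1.]])
SO=np.array([449.5,316.3,42.]);_a,_b=np.radians(58),np.radians(18)
SX=np.array([np.cos(_b)*np.cos(_a),np.cos(_b)*np.sin(_a),np.sin(_b)]);SY=np.array([-np.sin(_a),np.cos(_a),0]);SZ=np.cross(SX,SY)
RS=np.c_[-SY,-SX,-SZ]   # tool orientation at the seat
def seat(x,y,z): return SO+x*SX+y*SY+z*SZ
FO=np.array([495.8,-367.6]);_f=np.radians(2.0)
FX=np.array([np.cos(_f),np.sin(_f)]);FY=np.array([-np.sin(_f),np.cos(_f)])
def feed(x,y,z): return np.r_[FO+x*FX+y*FY,z]
def plan(p,R):
    s=observe();Rc=s["ee_rot"];d=np.asarray(p)-s["tool_pos"]
    print("t",round(s["time_s"],2),"tcp",s["tool_pos"].round(1),"w",round(s["gripper_width"],3),"F",s["wrist_force"].round(1),"q",s["qpos"].round(2))
    print(" shift now-axes",(Rc.T@d).round(1),"new-axes",(R.T@d).round(1),"rot",Ro.from_matrix(Rc.T@R).as_rotvec().round(4),"|d|",np.linalg.norm(d).round(1))
E
python3 -c "
from h import *
plan([492.6,-293.4,130],Rdown(-86))
print(SZ)"
```

```text
t 0.4 tcp [ 142.3 -608.5  231.1] w 1.0 F [ 0.1 -0.2  0.4] q [-1.46  0.05  1.61 -0.    1.48 -0.12]
 shift now-axes [-227.  -412.8  101.2] new-axes [-289.9 -371.4  101.1] rot [0.     0.0002 0.16  ] |d| 481.9
[-0.16375406 -0.26206127  0.95105652]
```

Request:
servo_tool:
  series:
    - [-0.0227,-0.0413,0,0,0,0]
    - [-0.0227,-0.0413,0,0,0,0]
    - [-0.0227,-0.0413,0,0,0,0]
    - [-0.0227,-0.0413,0,0,0,0]
    - [-0.0227,-0.0413,0,0,0,0]
  fingers: 0

```text
time_s: 0.9
tool_pos: [318.7, -449.6, 231.5]
ee_rot: [[0.227, -0.974, 0.0], [-0.974, -0.227, -0.0], [0.001, -0.0, -1.0]]
wrist_force: [0.6, -0.7, -0.4]
gripper_width: 0.998
```

Request:
servo_tool:
  series:
    - [-0.0227,-0.0413,0,0,0,0]
    - [-0.0227,-0.0413,0.01,0,0,0]
    - [-0.0227,-0.0413,0.01,0,0,0]
    - [-0.0227,-0.0413,0.01,0,0,0]
    - [-0.0227,-0.0413,0.01,0,0,0]

```text
time_s: 1.4
tool_pos: [494.1, -292.0, 191.3]
ee_rot: [[0.228, -0.974, 0.001], [-0.974, -0.228, -0.001], [0.001, -0.001, -1.0]]
wrist_force: [1.0, -0.7, 0.5]
gripper_width: 1.004
```

Request:
servo_tool:
  series:
    - [0,0,0.03,0,0,0.08]
    - [0,0,0.03,0,0,0.08]
    - [0,0,0,0,0,0]
    - [0,0,0,0,0,0]

```text
time_s: 1.8
tool_pos: [492.5, -293.3, 131.3]
ee_rot: [[0.071, -0.997, -0.001], [-0.997, -0.071, 0.001], [-0.001, 0.001, -1.0]]
wrist_force: [-0.7, -0.2, 0.7]
gripper_width: 1.005
```

```bash
python3 -c "
from h import *
plan([492.6,-293.4,3],Rdown(-86))
t=read_camera('top');crop(t,380,240,520,360,5,'pics/c1.png')"
```

```text
t 1.8 tcp [ 492.5 -293.3  131.3] w 1.005 F [-0.7 -0.2  0.7] q [-0.67  0.01  1.82  0.    1.3   0.83]
 shift now-axes [  0.2  -0.2 128.3] new-axes [ 1.000e-01 -1.000e-01  1.283e+02] rot [0.0008 0.0008 0.0015] |d| 128.3
```

View pics/c1.png

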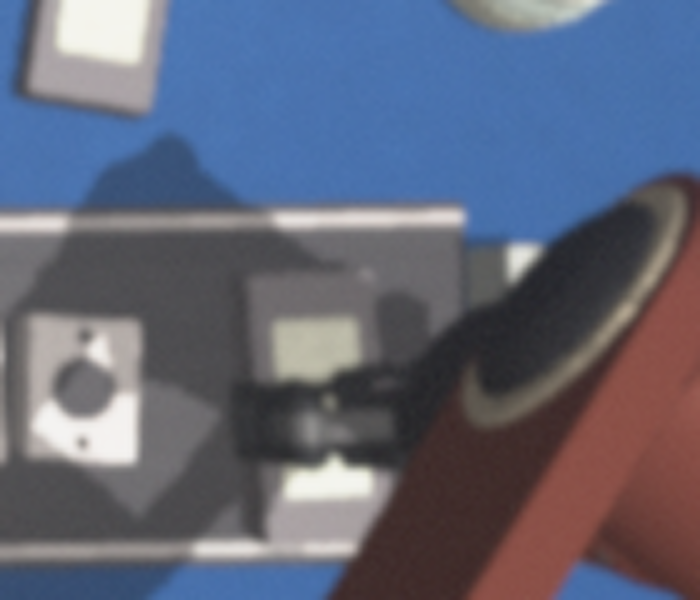

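```bash
python3 -c "
from h import *
t=read_camera('top')
print(((proj(t,[[492.5,-293.3,150],[497,-251,150],[488,-350,150]])-[380,240])*5).round())
s=read_camera('side');crop(s,340,150,500,270,5,'pics/c1s.png')"
```

```text
[[408. 401.]
 [289. 386.]
 [569. 417.]]
```

View pics/c1s.png

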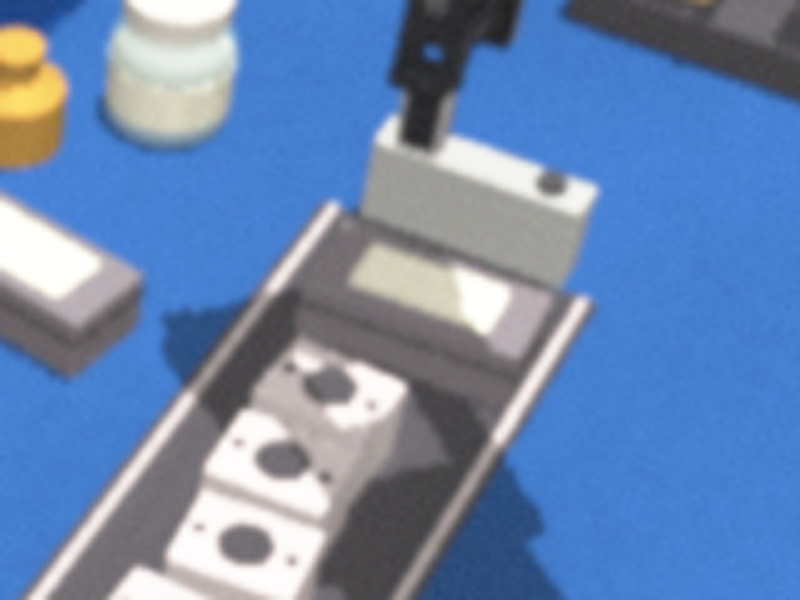

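The gripper hangs above the case, with the near finger at top-crop (265,410), close to the predicted ~(280,386), so I'll descend.

Request:
servo_tool:
  series:
    - [0,0,0.035,0,0,0]
    - [0,0,0.035,0,0,0]
    - [0,0,0.03,0,0,0]
    - [0,0,0.02,0,0,0]
    - [0,0,0.008,0,0,0]

```text
time_s: 2.45
tool_pos: [492.2, -293.5, 2.4]
ee_rot: [[0.07, -0.998, -0.001], [-0.998, -0.07, 0.001], [-0.001, 0.001, -1.0]]
wrist_force: [-0.0, 0.7, 0.4]
gripper_width: 1.001
```

Request:
servo_tool:
  series:
    - [0,0,0,0,0,0]
    - [0,0,0,0,0,0]
    - [0,0,0,0,0,0]
    - [0,0,0,0,0,0]
    - [0,0,0,0,0,0]
  fingers: 1
  newtons: 50

```text
time_s: 2.95
tool_pos: [494.4, -294.7, 5.7]
ee_rot: [[0.07, -0.998, 0.003], [-0.998, -0.07, -0.003], [0.003, -0.003, -1.0]]
wrist_force: [0.6, -0.8, 6.6]
gripper_width: 0.597
```

Request:
servo_tool:
  series:
    - [0,0,0,0,0,0]
    - [0,0,0,0,0,0]
    - [0,0,0,0,0,0]
    - [0,0,0,0,0,0]
    - [0,0,0,0,0,0]

```text
time_s: 3.45
tool_pos: [494.4, -294.7, 5.8]
ee_rot: [[0.07, -0.998, 0.003], [-0.998, -0.07, -0.003], [0.003, -0.003, -1.0]]
wrist_force: [-0.4, 0.0, 7.2]
gripper_width: 0.601
```

Request:
servo_tool:
  series:
    - [0,0,-0.02,0,0,0]
    - [0,0,-0.03,0,0,0]
    - [0,0,-0.045,0,0,0]
    - [0,0,-0.045,0,0,0]
    - [0,0,-0.04,0,0,0]

```text
time_s: 3.95
tool_pos: [492.6, -293.3, 185.3]
ee_rot: [[0.07, -0.998, 0.001], [-0.998, -0.07, -0.001], [0.001, -0.001, -1.0]]
wrist_force: [0.9, -1.0, -2.6]
gripper_width: 0.602
```

```bash
python3 -c "
from h import *
print(seat(90,0,70));plan(seat(90,0,70),RS)
s=read_camera('side');crop(s,340,90,500,210,5,'pics/c2s.png')"
```

```text
[483.39570116 370.54446096 136.38548563]
t 3.95 tcp [ 492.6 -293.3  185.3] w 0.602 F [ 0.9 -1.  -2.6] q [-0.67 -0.04  1.78 -0.    1.4   0.83]
 shift now-axes [-662.9  -37.2   48.6] new-axes [-359.6 -515.6  219. ] rot [ 0.2902 -0.1488 -0.9343] |d| 665.7
```

View pics/c2s.png

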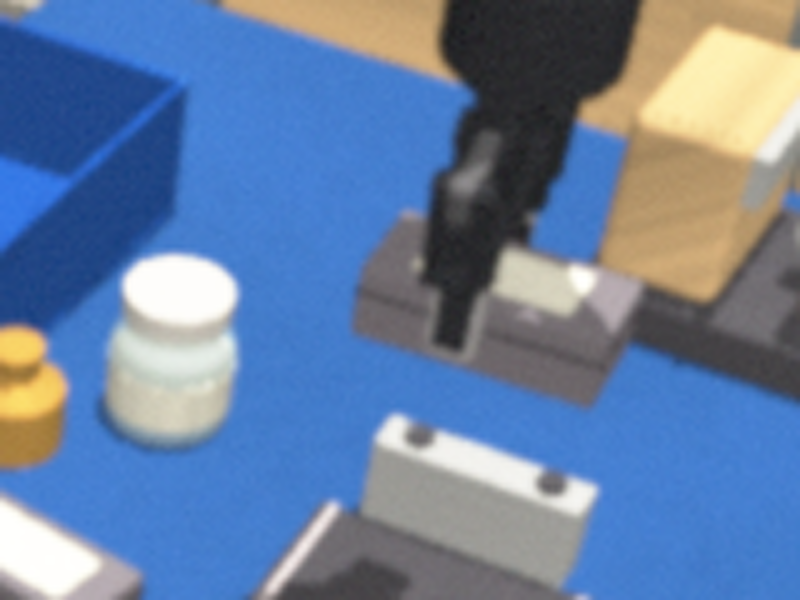

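Request:
servo_tool:
  series:
    - [-0.044,-0.0025,0,0,0,0]
    - [-0.044,-0.0025,0,0,0,0]
    - [-0.044,-0.0025,0,0,0,0]
    - [-0.044,-0.0025,0,0,0,0]
    - [-0.044,-0.0025,0,0,0,0]

```text
time_s: 4.5
tool_pos: [489.2, -71.4, 182.8]
ee_rot: [[0.069, -0.998, -0.0], [-0.998, -0.069, 0.0], [-0.0, 0.0, -1.0]]
wrist_force: [0.9, 0.6, -2.4]
gripper_width: 0.6
```

Request:
servo_tool:
  series:
    - [-0.044,-0.0025,0,0,0,0]
    - [-0.044,-0.0025,0,0,0,0]
    - [-0.044,-0.0025,0,0,0,0]
    - [-0.044,-0.0025,0,0,0,0]
    - [-0.044,-0.0025,0,0,0,0]

```text
time_s: 5.0
tool_pos: [486.3, 149.0, 182.9]
ee_rot: [[0.07, -0.998, -0.0], [-0.998, -0.07, -0.0], [0.0, 0.0, -1.0]]
wrist_force: [1.0, 1.0, -1.6]
gripper_width: 0.601
```

Request:
servo_tool:
  series:
    - [-0.044,-0.0025,0,0,0,0]
    - [-0.044,-0.0025,0,0,0,0]
    - [-0.044,-0.0025,0,0,0,0]
    - [-0.044,-0.0025,0,0,0,0]
    - [-0.044,-0.0025,0,0,0,0]

```text
time_s: 5.5
tool_pos: [483.4, 369.2, 182.6]
ee_rot: [[0.07, -0.998, -0.0], [-0.998, -0.07, -0.001], [0.001, 0.0, -1.0]]
wrist_force: [1.0, -0.0, -1.6]
gripper_width: 0.598
```

Request:
servo_tool:
  series:
    - [0,0,0,0.0363,-0.0186,-0.1168]
    - [0,0,0,0.0363,-0.0186,-0.1168]
    - [0,0,0,0.0363,-0.0186,-0.1168]
    - [0,0,0,0.0363,-0.0186,-0.1168]

```text
time_s: 5.9
tool_pos: [483.5, 367.6, 182.4]
ee_rot: [[0.519, -0.847, 0.115], [-0.854, -0.508, 0.113], [-0.038, -0.157, -0.987]]
wrist_force: [0.1, -0.2, -1.4]
gripper_width: 0.6
```

Request:
servo_tool:
  series:
    - [0,0,0,0.0363,-0.0186,-0.1168]
    - [0,0,0,0.0363,-0.0186,-0.1168]
    - [0,0,0,0.0363,-0.0186,-0.1168]
    - [0,0,0,0.0363,-0.0186,-0.1168]
    - [0,0,0,0,0,0]

```text
time_s: 6.4
tool_pos: [483.3, 366.4, 181.9]
ee_rot: [[0.847, -0.506, 0.162], [-0.531, -0.806, 0.261], [-0.002, -0.307, -0.952]]
wrist_force: [0.6, 0.4, -2.2]
gripper_width: 0.599
```

```bash
python3 -c "
from h import *
plan(seat(90,0,45),RS)
s=read_camera('side');crop(s,150,250,350,400,4,'pics/c3s.png')
t=read_camera('top');crop(t,40,220,200,340,5,'pics/c3t.png')"
```

```text
t 6.4 tcp [483.3 366.4 181.9] w 0.599 F [ 0.6  0.4 -2.2] q [ 0.45 -0.14  1.9   0.18  1.12  0.95]
 shift now-axes [-2.  10.6 69.4] new-axes [-2.1 10.7 69.4] rot [ 0.0018  0.0013 -0.0016] |d| 70.3
```

View pics/c3s.png

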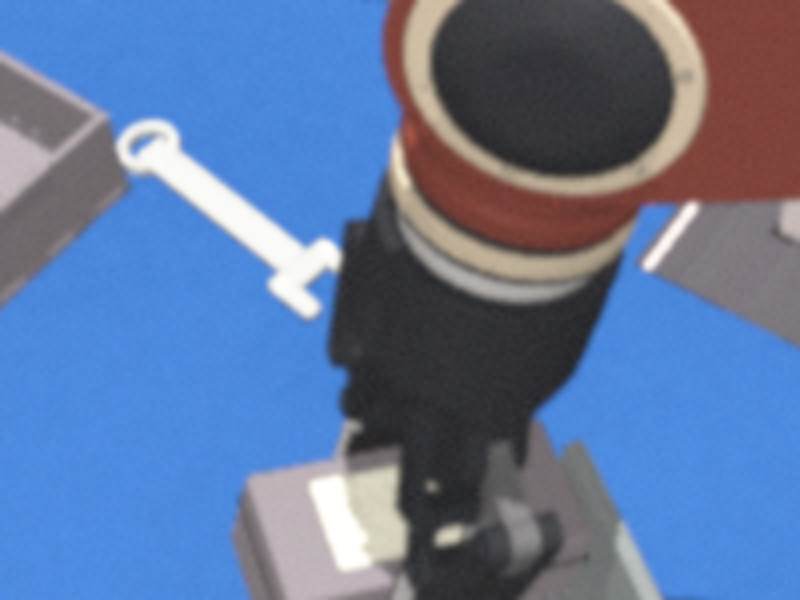

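Request:
servo_tool:
  series:
    - [-0.002,0.0106,0.03,0,0,0]
    - [0,0,0.04,0,0,0]
    - [0,0,0.02,0,0,0]
    - [0,0,0.01,0,0,0]
    - [0,0,0,0,0,0]

```text
time_s: 7.0
tool_pos: [492.7, 386.3, 83.2]
ee_rot: [[0.848, -0.505, 0.161], [-0.53, -0.807, 0.261], [-0.002, -0.307, -0.952]]
wrist_force: [-0.2, -0.5, -1.7]
gripper_width: 0.604
```

```bash
cat >> h.py <<'E'
def inseat():
    s=observe();d=s["tool_pos"]-SO;R=np.c_[SX,SY,SZ]
    print("t",round(s["time_s"],2),"tcp in seat",(R.T@d).round(1),"F in seat",(R.T@s["wrist_force"]).round(1),"rot",Ro.from_matrix(s["ee_rot"].T@RS).as_rotvec().round(4),"w",round(s["gripper_width"],3))
E
python3 -c "
from h import *
inseat()
s=read_camera('side');crop(s,170,350,330,470,5,'pics/c4s.png')"
```

```text
t 7.0 tcp in seat [91.   0.5 13.8] F in seat [-1.1 -0.1 -1.5] rot [ 0.0026  0.0022 -0.001 ] w 0.604
```

View pics/c4s.png

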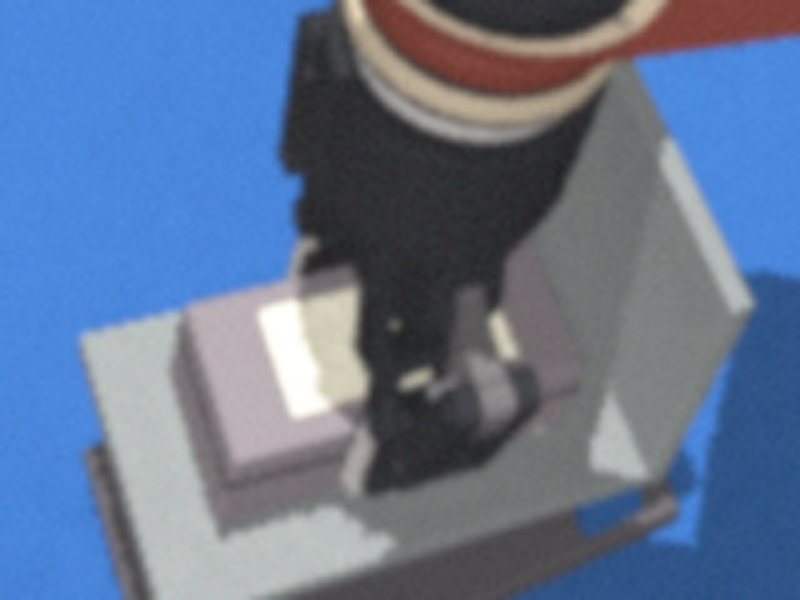

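Request:
servo_tool:
  series:
    - [0,0.01,0.003,0.001,0.002,-0.001]
    - [0,0.01,0.002,0,0,0]
    - [0.0005,0,0,0,0,0]
    - [0,0,0,0,0,0]

```text
time_s: 7.45
tool_pos: [484.6, 370.8, 74.3]
ee_rot: [[0.848, -0.504, 0.166], [-0.53, -0.806, 0.263], [0.002, -0.311, -0.951]]
wrist_force: [0.2, 0.6, -2.0]
gripper_width: 0.598
```

Request:
servo_tool:
  series:
    - [0,0.002,0,0,0,0]
    - [0,0.002,0,0,0,0]
    - [0,0.002,0,0,0,0]
    - [0,0,0,0,0,0]

```text
time_s: 7.85
tool_pos: [481.6, 366.3, 72.2]
ee_rot: [[0.848, -0.503, 0.166], [-0.53, -0.807, 0.262], [0.002, -0.31, -0.951]]
wrist_force: [0.1, 0.4, -0.7]
gripper_width: 0.596
```

```bash
python3 -c "
from h import *
inseat()"
```

```text
t 7.85 tcp in seat [65.9 -0.7 10.3] F in seat [ 0.2  0.1 -0.8] rot [-0.0014 -0.0014  0.0007] w 0.596
```

Request:
servo_tool:
  series:
    - [-0.0007,0,0.003,0,0,0]
    - [0,0.001,0,0,0,0]
    - [0,0.001,0,0,0,0]
    - [0,0.001,0,0,0,0]
    - [0,0,0,0,0,0]

```text
time_s: 8.35
tool_pos: [481.4, 367.3, 69.8]
ee_rot: [[0.848, -0.503, 0.169], [-0.53, -0.805, 0.267], [0.002, -0.316, -0.949]]
wrist_force: [3.0, 9.8, -5.2]
gripper_width: 0.602
```

Request:
servo_tool:
  series:
    - [0,0.001,0,0,0,0]
    - [0,0.001,0,0,0,0]
    - [0,0,0,0,0,0]

```text
time_s: 8.65
tool_pos: [481.4, 367.1, 70.6]
ee_rot: [[0.847, -0.502, 0.172], [-0.531, -0.803, 0.27], [0.003, -0.321, -0.947]]
wrist_force: [5.3, 14.2, -4.8]
gripper_width: 0.599
```

```bash
python3 -c "
from h import *
inseat()
s=read_camera('side');crop(s,170,350,330,470,5,'pics/c5s.png')"
```

```text
t 8.65 tcp in seat [65.9 -0.1  8.6] F in seat [12.6  3.  -9.2] rot [-0.0121 -0.0027 -0.0003] w 0.599
```

View pics/c5s.png

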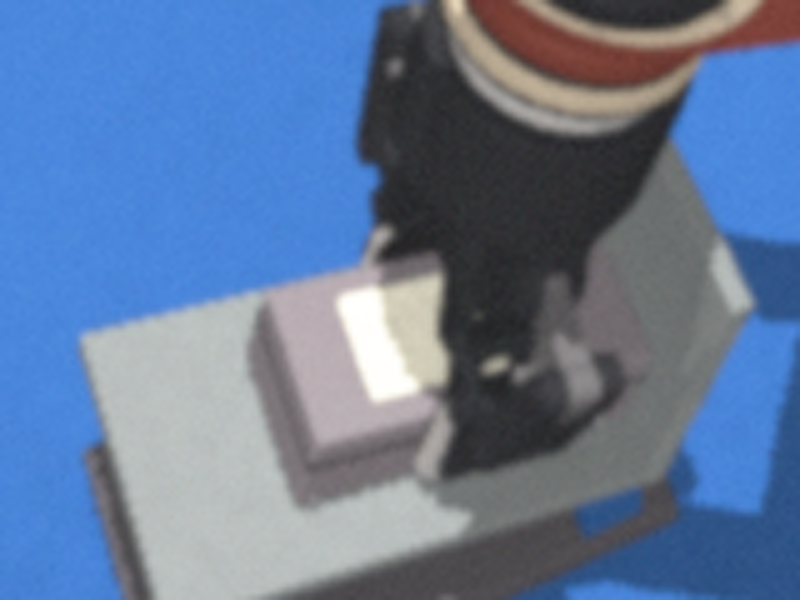

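Request:
servo_tool:
  series:
    - [0,-0.0025,0,0,0,0]
    - [0,0,0.001,0,0,0]
    - [0,0,0.001,0,0,0]
    - [0,0,0,0,0,0]

```text
time_s: 9.1
tool_pos: [482.1, 367.3, 68.5]
ee_rot: [[0.848, -0.502, 0.169], [-0.53, -0.806, 0.265], [0.003, -0.314, -0.949]]
wrist_force: [1.6, 5.3, 2.6]
gripper_width: 0.603
```

```bash
python3 -c "
from h import *
inseat()"
```

```text
t 9.1 tcp in seat [65.8 -0.6  6.5] F in seat [5.9 1.4 0.9] rot [-0.0057 -0.0028  0.001 ] w 0.603
```

Request:
servo_tool:
  series:
    - [0,0,0.001,0,0,0]
    - [0,0,0.001,0,0,0]
    - [0,0,0,0,0,0]

```text
time_s: 9.4
tool_pos: [482.5, 367.5, 67.3]
ee_rot: [[0.848, -0.502, 0.169], [-0.53, -0.806, 0.265], [0.003, -0.314, -0.949]]
wrist_force: [-0.4, 2.0, 8.7]
gripper_width: 0.601
```

```bash
python3 -c "
from h import *
inseat()"
```

```text
t 9.4 tcp in seat [65.8 -0.9  5.2] F in seat [4.1 1.4 7.9] rot [-0.0051 -0.0029  0.0013] w 0.601
```

Case is down on the shelf (z 5.2 and 8 N up) and against the backstop (4 N). I'll release it and rise along the tool axis.

Request:
servo_tool:
  series:
    - [0,0,0,0,0,0]
    - [0,0,0,0,0,0]
    - [0,0,0,0,0,0]
    - [0,0,0,0,0,0]
    - [0,0,0,0,0,0]
  fingers: 0

```text
time_s: 9.9
tool_pos: [480.7, 366.3, 64.2]
ee_rot: [[0.848, -0.503, 0.165], [-0.53, -0.807, 0.262], [0.001, -0.309, -0.951]]
wrist_force: [-0.5, 0.7, 0.0]
gripper_width: 0.998
```

Request:
servo_tool:
  series:
    - [0,0,-0.02,0,0,0]
    - [0,0,-0.03,0,0,0]
    - [0,0,-0.03,0,0,0]
    - [0,0,-0.04,0,0,0]
    - [0,0,-0.04,0,0,0]

```text
time_s: 10.4
tool_pos: [453.7, 324.0, 217.4]
ee_rot: [[0.848, -0.503, 0.164], [-0.53, -0.807, 0.262], [0.001, -0.309, -0.951]]
wrist_force: [0.5, 0.5, 0.5]
gripper_width: 0.999
```

```bash
python3 -c "
from h import *
plan([649+8*.983,36-8*.184,130],Rdown(-100.5))
"
```

```text
t 10.4 tcp [453.7 324.  217.4] w 0.999 F [0.5 0.5 0.5] q [ 0.4  -0.29  1.97  0.19  1.21  0.91]
 shift now-axes [325.6 158.4  40.8] new-axes [ 247.6 -252.5   87.4] rot [-0.2763  0.1871  1.1858] |d| 364.3
```

Request:
servo_tool:
  series:
    - [0,0,0,-0.0307,0.0208,0.1318]
    - [0,0,0,-0.0307,0.0208,0.1318]
    - [0,0,0,-0.0307,0.0208,0.1318]
    - [0,0,0,-0.0307,0.0208,0.1318]
    - [0,0,0,-0.0307,0.0208,0.1318]

```text
time_s: 10.9
tool_pos: [454.2, 324.6, 216.7]
ee_rot: [[0.335, -0.935, 0.114], [-0.941, -0.326, 0.091], [-0.047, -0.138, -0.989]]
wrist_force: [0.8, 0.1, -0.4]
gripper_width: 1.002
```

Request:
servo_tool:
  series:
    - [0,0,0,-0.0307,0.0208,0.1318]
    - [0,0,0,-0.0307,0.0208,0.1318]
    - [0,0,0,-0.0307,0.0208,0.1318]
    - [0,0,0,-0.0307,0.0208,0.1318]
    - [0,0,0,0,0,0]

```text
time_s: 11.4
tool_pos: [454.9, 324.8, 216.5]
ee_rot: [[-0.183, -0.983, 0.001], [-0.983, 0.183, 0.0], [-0.0, -0.001, -1.0]]
wrist_force: [-0.1, 0.1, 0.4]
gripper_width: 0.999
```

Request:
servo_tool:
  series:
    - [0.031,-0.0316,0,0,0,0]
    - [0.031,-0.0316,0,0,0,0]
    - [0.031,-0.0316,0,0,0,0]
    - [0.031,-0.0316,0,0,0,0]
    - [0.031,-0.0316,0,0,0,0]

```text
time_s: 11.9
tool_pos: [582.0, 141.8, 216.8]
ee_rot: [[-0.18, -0.984, 0.002], [-0.984, 0.18, 0.001], [-0.001, -0.002, -1.0]]
wrist_force: [0.6, 1.1, -0.7]
gripper_width: 0.999
```

Request:
servo_tool:
  series:
    - [0.031,-0.0316,0,0,0,0]
    - [0.031,-0.0316,0.02,0,0,0]
    - [0.031,-0.0316,0.02,0,0,0]
    - [0,0,0.04,0,0,0]
    - [0,0,0,0,0,0]

```text
time_s: 12.4
tool_pos: [653.7, 33.6, 129.7]
ee_rot: [[-0.182, -0.983, -0.011], [-0.983, 0.182, 0.002], [0.0, 0.011, -1.0]]
wrist_force: [-1.0, 0.2, -1.6]
gripper_width: 1.0
```

```bash
python3 -c "
from h import *
plan([649+8*.983,36-8*.184,9],Rdown(-100.5))
t=read_camera('top');s=read_camera('side')
crop(s,170,340,330,460,5,'pics/d1s.png')
crop(t,40,260,200,380,5,'pics/d1t.png')
q=rects(t,(60,270,160,360),80,170,50)
for r in q: print(r.mean(0),len(r))
"
```

```text
t 12.4 tcp [653.7  33.6 129.7] w 1.0 F [-1.   0.2 -1.6] q [-0.06  0.21  1.62  0.    1.33  1.69]
 shift now-axes [ -1.5  -4.3 120.6] new-axes [ -1.5  -2.9 120.7] rot [ 0.0109 -0.0005 -0.0002] |d| 120.7
[111.497696 322.25577 ] 434
```

View pics/d1s.png

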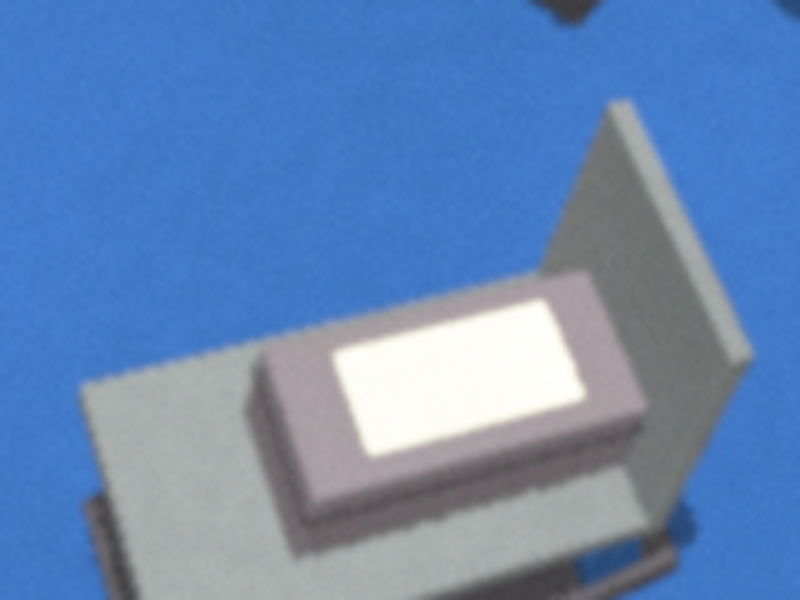

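View pics/d1t.png

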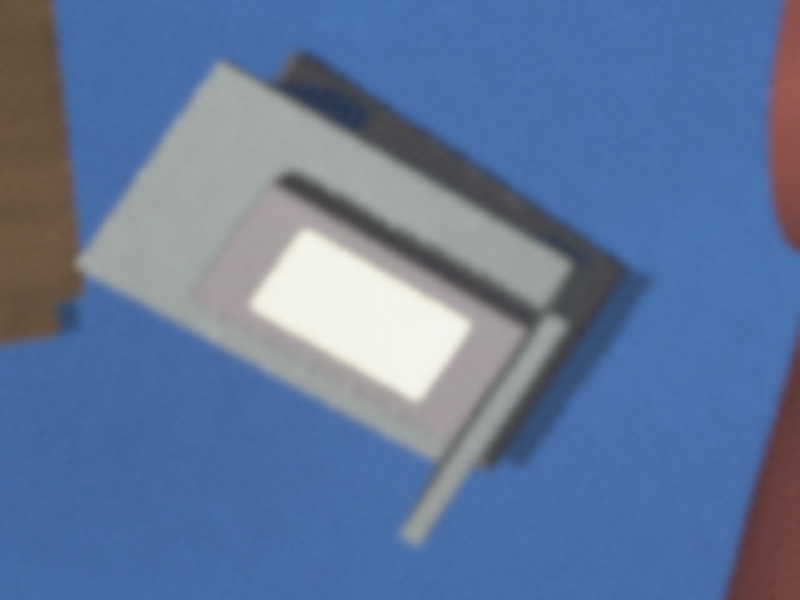

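Both views show the case squarely on the shelf with its low end at the backstop. I'll measure its label in the seat frame and then carry on with the second grasp.

```bash
cat >> h.py <<'E'
def toseat(c,uv,h):
    o,d=ray(c,uv);R=np.c_[SX,SY,SZ];o=R.T@(o-SO);d=d@R
    return o+d*((h-o[2])/d[:,2])[:,None]
def label(c,roi,h,lo=200,sat=40):
    for q in rects(c,roi,200,lo,sat):
        r=cv2.minAreaRect(toseat(c,q,h)[:,:2].astype(np.float32));b=cv2.boxPoints(r);L=max(b[1]-b[0],b[2]-b[1],key=np.linalg.norm)
        print("label seat xy",np.round(r[0],1),"size",np.round(r[1],1),"ang",round(np.degrees(np.arctan(L[1]/L[0])),1))
E
python3 -c "
from h import *
t=read_camera('top');s=read_camera('side')
label(t,(60,270,160,360),36);label(s,(170,340,330,460),36)
plan([649+8*.983,36-8*.184,9],Rdown(-100.5))
for q in rects(s,(265,240,315,290),60,200,50): print(onplane(s,q,36).round(1),q.mean(0))
"
```

```text
label seat xy [56.5 -0.8] size [36.7 72.5] ang -0.1
label seat xy [56.2  0.2] size [37.3 73.3] ang -0.1
t 12.6 tcp [658.6  35.4 139.3] w 1.004 F [ 0.2  0.1 -0. ] q [-0.06  0.2   1.61  0.    1.33  1.69]
 shift now-axes [  1.4   2.1 130.3] new-axes [  1.2   1.5 130.3] rot [-0.0043  0.0013  0.0016] |d| 130.3
[645.6  38.8  34.1  69.2 169.2] [289.02298 264.22235]
```

Request:
servo_tool:
  series:
    - [0.001,0.002,0.035,0,0,0]
    - [0,0,0.035,0,0,0]
    - [0,0,0.035,0,0,0]
    - [0,0,0.02,0,0,0]
    - [0,0,0.005,0,0,0]

```text
time_s: 13.1
tool_pos: [654.8, 35.1, 6.1]
ee_rot: [[-0.181, -0.984, -0.001], [-0.984, 0.181, 0.001], [-0.001, 0.001, -1.0]]
wrist_force: [-0.6, 1.0, 0.5]
gripper_width: 0.999
```

Request:
servo_tool:
  series:
    - [0,0,0,0,0,0]
    - [0,0,0,0,0,0]

```text
time_s: 13.3
tool_pos: [657.8, 34.4, 9.9]
ee_rot: [[-0.182, -0.983, 0.006], [-0.983, 0.182, 0.0], [-0.001, -0.006, -1.0]]
wrist_force: [0.3, -0.4, 0.9]
gripper_width: 1.001
```

Request:
servo_tool:
  series:
    - [0,0,0.001,0,0,0]
    - [0,0,0,0,0,0]
    - [0,0,0,0,0,0]
    - [0,0,0,0,0,0]
    - [0,0,0,0,0,0]
  fingers: 1

```text
time_s: 13.8
tool_pos: [656.9, 34.1, 7.4]
ee_rot: [[-0.183, -0.983, 0.003], [-0.983, 0.183, 0.001], [-0.001, -0.003, -1.0]]
wrist_force: [0.2, 0.4, 6.0]
gripper_width: 0.598
```

Request:
servo_tool:
  series:
    - [0,0,0,0,0,0]
    - [0,0,0,0,0,0]
    - [0,0,0,0,0,0]

```text
time_s: 14.1
tool_pos: [656.9, 34.1, 7.4]
ee_rot: [[-0.183, -0.983, 0.003], [-0.983, 0.183, 0.001], [-0.001, -0.003, -1.0]]
wrist_force: [-1.2, 1.6, 6.3]
gripper_width: 0.6
```

Request:
servo_tool:
  series:
    - [0,0,-0.03,0,0,0]
    - [0,0,-0.04,0,0,0]
    - [0,0,-0.045,0,0,0]
    - [0,0,-0.045,0,0,0]
    - [0,0,-0.04,0,0,0]

```text
time_s: 14.6
tool_pos: [655.1, 34.0, 207.2]
ee_rot: [[-0.183, -0.983, 0.001], [-0.983, 0.183, 0.001], [-0.001, -0.001, -1.0]]
wrist_force: [0.7, 0.1, -2.4]
gripper_width: 0.599
```

```bash
python3 -c "
from h import *
plan(seat(88,0,120),RS)
plan([483.5,366.5,208],Rdown(-100.5))
s=read_camera('side');crop(s,200,120,360,240,5,'pics/d2s.png')"
```

```text
t 14.6 tcp [655.1  34.  207.2] w 0.599 F [ 0.7  0.1 -2.4] q [-0.06  0.14  1.56  0.    1.44  1.69]
 shift now-axes [-283.4  236.7   24. ] new-axes [-324.  -161.1   77.4] rot [ 0.2748 -0.1875 -1.1858] |d| 370.0
t 14.6 tcp [655.1  34.  207.2] w 0.599 F [ 0.7  0.1 -2.4] q [-0.06  0.14  1.56  0.    1.44  1.69]
 shift now-axes [-295.6  229.5   -0.7] new-axes [-295.7  229.3   -0.8] rot [-0.0005  0.0007 -0.0006] |d| 374.2
```

View pics/d2s.png

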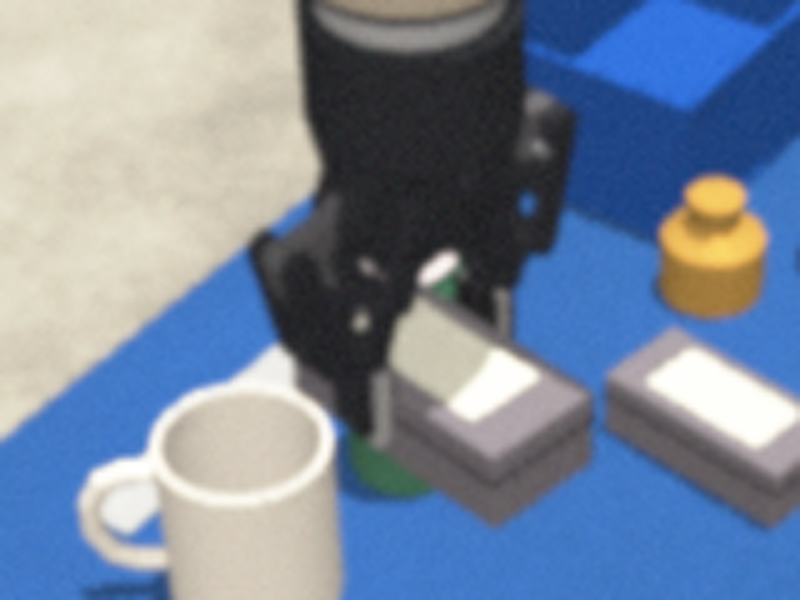

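Request:
servo_tool:
  series:
    - [-0.037,0.0287,0,0,0,0]
    - [-0.037,0.0287,0,0,0,0]
    - [-0.037,0.0287,0,0,0,0]
    - [-0.037,0.0287,0,0,0,0]
    - [-0.037,0.0287,0,0,0,0]

```text
time_s: 15.15
tool_pos: [546.5, 243.2, 204.2]
ee_rot: [[-0.183, -0.983, -0.001], [-0.983, 0.183, 0.0], [0.0, 0.001, -1.0]]
wrist_force: [1.1, -0.1, -1.4]
gripper_width: 0.599
```

Request:
servo_tool:
  series:
    - [-0.037,0.0287,0,0,0,0]
    - [-0.037,0.0287,0,0,0,0]
    - [-0.037,0.0287,0,0,0,0]
    - [0,0,0,0.0305,-0.0208,-0.1318]
    - [0,0,0,0.0305,-0.0208,-0.1318]

```text
time_s: 15.65
tool_pos: [482.4, 368.3, 204.0]
ee_rot: [[0.089, -0.994, 0.063], [-0.995, -0.087, 0.038], [-0.033, -0.066, -0.997]]
wrist_force: [1.0, -0.8, -1.5]
gripper_width: 0.599
```

Request:
servo_tool:
  series:
    - [0,0,0,0.0305,-0.0208,-0.1318]
    - [0,0,0,0.0305,-0.0208,-0.1318]
    - [0,0,0,0.0305,-0.0208,-0.1318]
    - [0,0,0,0.0305,-0.0208,-0.1318]
    - [0,0,0,0.0305,-0.0208,-0.1318]

```text
time_s: 16.15
tool_pos: [483.0, 366.6, 204.0]
ee_rot: [[0.684, -0.713, 0.157], [-0.729, -0.658, 0.191], [-0.033, -0.245, -0.969]]
wrist_force: [-0.8, 0.1, -3.0]
gripper_width: 0.597
```

Request:
servo_tool:
  series:
    - [0,0,0,0.0305,-0.0208,-0.1318]
    - [0,0,0,0.0305,-0.0208,-0.1318]
    - [0,0,0,0,0,0]
    - [0,0,0,0,0,0]

```text
time_s: 16.55
tool_pos: [483.5, 366.5, 204.7]
ee_rot: [[0.847, -0.507, 0.163], [-0.532, -0.806, 0.26], [-0.001, -0.307, -0.952]]
wrist_force: [0.7, -0.5, -1.0]
gripper_width: 0.596
```

```bash
python3 -c "
from h import *
plan(seat(85,0,55),RS)"
```

```text
t 16.55 tcp [483.5 366.5 204.7] w 0.596 F [ 0.7 -0.5 -1. ] q [ 0.45 -0.15  1.88  0.18  1.16  0.96]
 shift now-axes [-2.2 22.7 81.1] new-axes [-2.2 22.9 81. ] rot [ 0.0022 -0.     -0.0029] |d| 84.2
```

Request:
servo_tool:
  series:
    - [-0.0022,0.0227,0.03,0,0,0]
    - [0,0,0.03,0,0,0]
    - [0,0,0.021,0.002,0,-0.003]
    - [0,0,0,0,0,0]
    - [0,0,0,0,0,0]

```text
time_s: 17.05
tool_pos: [483.7, 371.2, 121.7]
ee_rot: [[0.849, -0.502, 0.164], [-0.528, -0.808, 0.263], [0.001, -0.31, -0.951]]
wrist_force: [0.6, 0.3, -1.6]
gripper_width: 0.601
```

```bash
python3 -c "
from h import *
inseat()
s=read_camera('side');crop(s,170,330,330,450,5,'pics/d3s.png')"
```

```text
t 17.05 tcp in seat [86.2  0.1 55.8] F in seat [ 0.1 -0.3 -1.7] rot [-0.001   0.      0.0027] w 0.601
```

View pics/d3s.png

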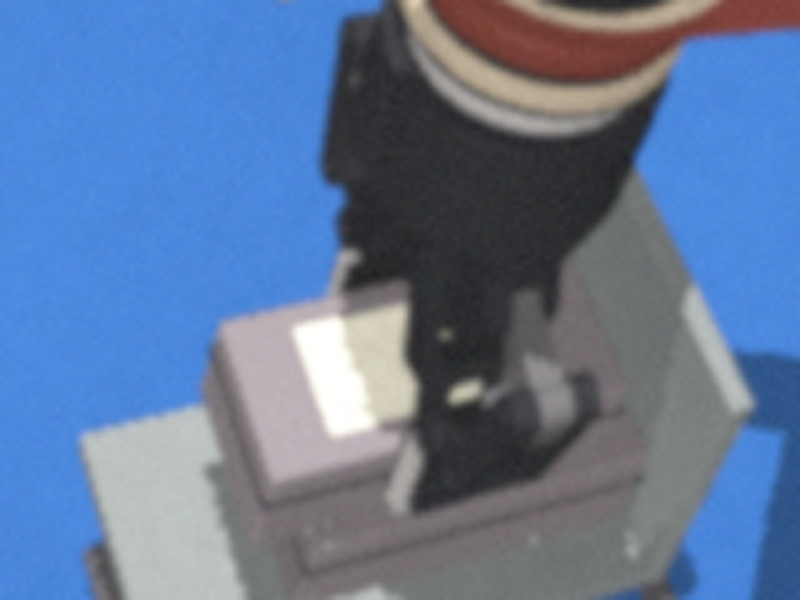

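Request:
servo_tool:
  series:
    - [0,0.01,0.005,0,0,0.0025]
    - [0,0.006,0.003,0,0,0]
    - [0,0,0,0,0,0]

```text
time_s: 17.4
tool_pos: [476.2, 359.2, 108.4]
ee_rot: [[0.848, -0.504, 0.164], [-0.53, -0.807, 0.262], [-0.0, -0.309, -0.951]]
wrist_force: [-0.5, -0.1, -1.2]
gripper_width: 0.6
```

Request:
servo_tool:
  series:
    - [0,0.001,0,0,0,0]
    - [0,0.001,0,0,0,0]
    - [0,0.001,0,0,0,0]
    - [0,0,0,0,0,0]

```text
time_s: 17.8
tool_pos: [475.7, 357.8, 108.4]
ee_rot: [[0.849, -0.503, 0.165], [-0.529, -0.807, 0.263], [0.001, -0.311, -0.95]]
wrist_force: [0.3, -0.1, -1.4]
gripper_width: 0.598
```

```bash
python3 -c "
from h import *
inseat()"
```

```text
t 17.8 tcp in seat [67.2 -0.3 48. ] F in seat [-0.3 -0.3 -1.4] rot [-0.0021 -0.0005  0.0011] w 0.598
```

Request:
servo_tool:
  series:
    - [0,0.001,0.001,0,0,0]
    - [0,0.001,0.001,0,0,0]
    - [0,0.001,0,0,0,0]
    - [0,0,0,0,0,0]

```text
time_s: 18.2
tool_pos: [474.4, 355.9, 105.3]
ee_rot: [[0.849, -0.503, 0.165], [-0.529, -0.807, 0.263], [0.001, -0.311, -0.951]]
wrist_force: [-0.5, 0.0, -2.2]
gripper_width: 0.6
```

Request:
servo_tool:
  series:
    - [0,0.001,0,0,0,0]
    - [0,0.001,0,0,0,0]
    - [0,0,0,0,0,0]

```text
time_s: 18.5
tool_pos: [474.4, 355.7, 105.9]
ee_rot: [[0.848, -0.502, 0.168], [-0.53, -0.805, 0.267], [0.001, -0.315, -0.949]]
wrist_force: [2.6, 6.9, -3.3]
gripper_width: 0.601
```

```bash
python3 -c "
from h import *
inseat()"
```

```text
t 18.5 tcp in seat [64.1 -0.2 46.4] F in seat [ 5.8  1.5 -5.4] rot [-0.0065 -0.0009  0.0008] w 0.601
```

Request:
servo_tool:
  series:
    - [0,-0.001,0.001,0,0,0]
    - [0,0,0.001,0,0,0]
    - [0,0,0.001,0,0,0]
    - [0,0,0,0,0,0]

```text
time_s: 18.9
tool_pos: [475.2, 356.2, 103.0]
ee_rot: [[0.848, -0.502, 0.167], [-0.529, -0.806, 0.264], [0.002, -0.312, -0.95]]
wrist_force: [1.6, 2.3, -0.8]
gripper_width: 0.599
```

```bash
python3 -c "
from h import *
inseat()"
```

```text
t 18.9 tcp in seat [64.  -0.6 43.3] F in seat [ 2.5 -0.1 -1.6] rot [-0.0035 -0.0013  0.0013] w 0.599
```

Request:
servo_tool:
  series:
    - [0,0,0.001,0,0,0]
    - [0,0,0.001,0,0,0]
    - [0,0,0,0,0,0]

```text
time_s: 19.2
tool_pos: [475.3, 356.4, 102.5]
ee_rot: [[0.849, -0.502, 0.165], [-0.529, -0.807, 0.263], [0.001, -0.311, -0.95]]
wrist_force: [-5.5, -4.5, 10.6]
gripper_width: 0.598
```

```bash
python3 -c "
from h import *
inseat()"
```

```text
t 19.2 tcp in seat [64.  -0.6 42.8] F in seat [-3.2  2.3 12.2] rot [-0.002  -0.0005  0.0015] w 0.598
```

Request:
servo_tool:
  series:
    - [0,0.001,-0.001,0,0,0]
    - [0,0.001,0,0,0,0]
    - [0,0,0,0,0,0]

```text
time_s: 19.5
tool_pos: [475.3, 356.3, 102.8]
ee_rot: [[0.848, -0.502, 0.17], [-0.53, -0.805, 0.268], [0.002, -0.317, -0.948]]
wrist_force: [5.0, 9.7, 1.4]
gripper_width: 0.599
```

```bash
python3 -c "
from h import *
inseat()"
```

```text
t 19.5 tcp in seat [64.  -0.7 43.1] F in seat [10.8  0.9 -2.1] rot [-0.0083 -0.0019  0.001 ] w 0.599
```

Request:
servo_tool:
  series:
    - [0,-0.001,0.0008,0,0,0]
    - [0,0,0,0,0,0]
    - [0,0,0,0,0,0]

```text
time_s: 19.8
tool_pos: [475.3, 356.4, 102.6]
ee_rot: [[0.848, -0.502, 0.167], [-0.529, -0.806, 0.265], [0.001, -0.314, -0.95]]
wrist_force: [-1.9, 2.1, 9.2]
gripper_width: 0.599
```

Request:
servo_tool:
  series:
    - [0,0,0,0,0,0]
    - [0,0,0,0,0,0]
    - [0,0,0,0,0,0]
    - [0,0,0,0,0,0]
    - [0,0,0,0,0,0]
  fingers: 0

```text
time_s: 20.3
tool_pos: [474.0, 355.3, 99.8]
ee_rot: [[0.849, -0.503, 0.164], [-0.529, -0.807, 0.263], [0.0, -0.31, -0.951]]
wrist_force: [0.2, 0.1, 0.9]
gripper_width: 1.0
```

Request:
servo_tool:
  series:
    - [0,0,-0.02,0,0,0]
    - [0,0,-0.03,0,0,0]
    - [0,0,-0.04,0,0,0]
    - [0,0,-0.04,0,0,0]
    - [0,0,0,0,0,0]

```text
time_s: 20.8
tool_pos: [455.5, 322.0, 231.6]
ee_rot: [[0.848, -0.5, 0.176], [-0.53, -0.805, 0.268], [0.008, -0.32, -0.947]]
wrist_force: [0.2, 1.0, 0.8]
gripper_width: 0.997
```

```bash
python3 -c "
from h import *
inseat()
plan([660.8+8*.987,-209.2-8*.158,217],Rdown(-99.1))
"
```

```text
t 20.8 tcp in seat [ 66.2  -2.1 177.9] F in seat [1.2 0.3 0.4] rot [-0.0119 -0.0074  0.0026] w 0.997
t 20.8 tcp [455.5 322.  231.6] w 0.997 F [0.2 1.  0.8] q [ 0.39 -0.31  1.97  0.19  1.22  0.9 ]
 shift now-axes [462.7 326.6 -91.2] new-axes [ 492.  -294.7   14.6] rot [-0.2924  0.1841  1.1616] |d| 573.7
```

Request:
servo_tool:
  series:
    - [0,0,0,-0.0315,0.0205,0.129]
    - [0,0,0,-0.0315,0.0205,0.129]
    - [0,0,0,-0.0315,0.0205,0.129]
    - [0,0,0,-0.0315,0.0205,0.129]
    - [0,0,0,-0.0315,0.0205,0.129]

```text
time_s: 21.3
tool_pos: [452.5, 321.3, 223.1]
ee_rot: [[0.349, -0.931, 0.11], [-0.936, -0.341, 0.089], [-0.046, -0.135, -0.99]]
wrist_force: [-0.1, -0.6, 0.4]
gripper_width: 1.002
```

Request:
servo_tool:
  series:
    - [0,0,0,-0.0315,0.0205,0.129]
    - [0,0,0,-0.0315,0.0205,0.129]
    - [0,0,0,-0.0315,0.0205,0.129]
    - [0,0,0,-0.0315,0.0205,0.129]
    - [0,0,0,0,0,0]

```text
time_s: 21.8
tool_pos: [453.1, 321.5, 222.9]
ee_rot: [[-0.157, -0.988, -0.005], [-0.988, 0.157, -0.002], [0.003, 0.004, -1.0]]
wrist_force: [-0.1, 0.3, 1.3]
gripper_width: 1.003
```

Request:
servo_tool:
  series:
    - [0.041,-0.0246,0,0,0,0]
    - [0.041,-0.0246,0,0,0,0]
    - [0.041,-0.0246,0,0,0,0]
    - [0.041,-0.0246,0,0,0,0]
    - [0.041,-0.0246,0,0,0,0]

```text
time_s: 22.3
tool_pos: [542.2, 97.8, 223.6]
ee_rot: [[-0.154, -0.988, -0.003], [-0.988, 0.154, -0.002], [0.002, 0.002, -1.0]]
wrist_force: [1.3, 0.6, 0.3]
gripper_width: 1.002
```

Request:
servo_tool:
  series:
    - [0.041,-0.0246,0,0,0,0]
    - [0.041,-0.0246,0,0,0,0]
    - [0.041,-0.0246,0,0,0,0]
    - [0.041,-0.0246,0,0,0,0]
    - [0.041,-0.0246,0,0,0,0]

```text
time_s: 22.8
tool_pos: [631.5, -124.1, 223.5]
ee_rot: [[-0.154, -0.988, -0.003], [-0.988, 0.154, -0.002], [0.002, 0.003, -1.0]]
wrist_force: [0.6, 0.7, -0.8]
gripper_width: 1.0
```

Request:
servo_tool:
  series:
    - [0.041,-0.0246,0,0,0,0]
    - [0.041,-0.0246,0.02,0,0,0]
    - [0,0,0.02,0,0,0]
    - [0,0,0,0,0,0]
    - [0,0,0,0,0,0]

```text
time_s: 23.3
tool_pos: [665.7, -208.9, 183.9]
ee_rot: [[-0.155, -0.988, -0.005], [-0.988, 0.155, -0.001], [0.002, 0.005, -1.0]]
wrist_force: [0.3, 0.3, 0.6]
gripper_width: 1.001
```

```bash
python3 -c "
from h import *
t=read_camera('top');s=read_camera('side')
label(t,(60,270,160,360),72);label(s,(170,320,330,460),72)
crop(s,170,340,330,460,5,'pics/e1s.png')
plan([660.8+8*.987,-209.2-8*.158,8],Rdown(-99.1))
"
```

```text
label seat xy [56.5 -0.7] size [73.8 38.1] ang 0.0
label seat xy [56.1  0.2] size [38.  73.9] ang -0.0
t 23.4 tcp [ 666.7 -208.7  186.3] w 1.003 F [-0.5 -0.2  0.7] q [-0.41  0.25  1.47 -0.    1.42  1.32]
 shift now-axes [  1.   -2.4 178.3] new-axes [  1.4  -2.2 178.3] rot [ 0.0011 -0.0027  0.0031] |d| 178.3
```

View pics/e1s.png

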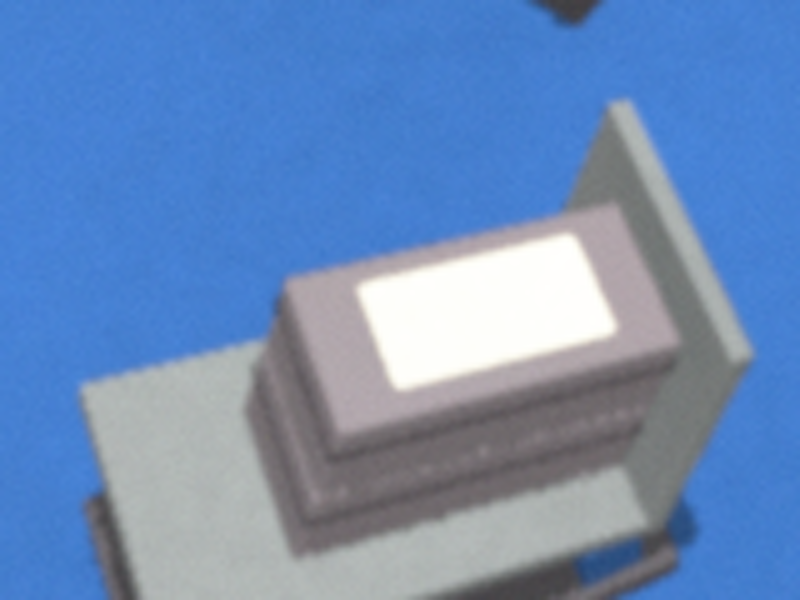

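The second case lies squarely on the first with its label at seat (56.3, -0.2) and angle 0. Now the third case.

Request:
servo_tool:
  series:
    - [0.001,-0.0024,0.04,0,0,0.003]
    - [0,0,0.045,0,0,0]
    - [0,0,0.045,0,0,0]
    - [0,0,0.03,0,0,0]
    - [0,0,0.012,0,0,0]

```text
time_s: 23.9
tool_pos: [666.1, -209.3, 9.9]
ee_rot: [[-0.158, -0.987, -0.008], [-0.987, 0.158, 0.0], [0.001, 0.007, -1.0]]
wrist_force: [-1.4, 0.7, -0.8]
gripper_width: 1.002
```

Request:
servo_tool:
  series:
    - [0,0,0,0,0,0]
    - [0,0,0,0,0,0]

```text
time_s: 24.1
tool_pos: [669.7, -211.4, 15.6]
ee_rot: [[-0.159, -0.987, 0.0], [-0.987, 0.159, -0.003], [0.003, -0.001, -1.0]]
wrist_force: [0.2, -0.7, 0.4]
gripper_width: 0.996
```

```bash
python3 -c "
from h import *
plan([660.8+8*.987,-209.2-8*.158,8],Rdown(-99.1))
"
```

```text
t 24.1 tcp [ 669.7 -211.4   15.6] w 0.996 F [ 0.2 -0.7  0.4] q [-0.41  0.43  1.55 -0.    1.16  1.32]
 shift now-axes [-0.8  1.1  7.6] new-axes [-0.8  1.1  7.6] rot [-0.0009 -0.0033 -0.0012] |d| 7.7
```

Request:
servo_tool:
  series:
    - [-0.001,0.001,0.006,0,-0.003,0]
    - [0,0,0,0,0,0]

```text
time_s: 24.3
tool_pos: [667.8, -210.3, 8.2]
ee_rot: [[-0.16, -0.987, -0.001], [-0.987, 0.16, 0.0], [-0.0, 0.001, -1.0]]
wrist_force: [0.2, 1.3, -0.1]
gripper_width: 1.002
```

Request:
servo_tool:
  series:
    - [0,0,0,0,0,0]
    - [0,0,0,0,0,0]
    - [0,0,0,0,0,0]
    - [0,0,0,0,0,0]
    - [0,0,0,0,0,0]
  fingers: 1

```text
time_s: 24.8
tool_pos: [667.6, -210.2, 7.4]
ee_rot: [[-0.16, -0.987, -0.002], [-0.987, 0.16, 0.001], [-0.001, 0.002, -1.0]]
wrist_force: [0.4, -1.1, 2.0]
gripper_width: 0.599
```

Request:
servo_tool:
  series:
    - [0,0,0,0,0,0]
    - [0,0,0,0,0,0]
    - [0,0,0,0,0,0]

```text
time_s: 25.1
tool_pos: [667.6, -210.2, 7.4]
ee_rot: [[-0.16, -0.987, -0.002], [-0.987, 0.16, 0.001], [-0.0, 0.002, -1.0]]
wrist_force: [0.1, -0.4, 6.2]
gripper_width: 0.599
```

Request:
servo_tool:
  series:
    - [0,0,-0.03,0,0,0]
    - [0,0,-0.045,0,0,0]
    - [0,0,-0.045,0,0,0]
    - [0,0,-0.045,0,0,0]
    - [0,0,-0.045,0,0,0]

```text
time_s: 25.6
tool_pos: [666.5, -209.8, 216.2]
ee_rot: [[-0.16, -0.987, -0.006], [-0.987, 0.16, 0.002], [-0.001, 0.007, -1.0]]
wrist_force: [1.6, -0.8, -2.0]
gripper_width: 0.598
```

```bash
python3 -c "
from h import *
print(seat(85,0,150))
p=seat(85,0,150)
plan(p,Rdown(-99.1))
plan(p,RS)
"
```

```text
[467.77546065 345.54685071 210.92492197]
t 25.6 tcp [ 666.5 -209.8  216.2] w 0.598 F [ 1.6 -0.8 -2. ] q [-0.41  0.24  1.44 -0.    1.48  1.32]
 shift now-axes [-516.4  285.     7.9] new-axes [-516.9  284.     5.3] rot [ 0.0066  0.0014 -0.002 ] |d| 589.9
t 25.6 tcp [ 666.5 -209.8  216.2] w 0.598 F [ 1.6 -0.8 -2. ] q [-0.41  0.24  1.44 -0.    1.48  1.32]
 shift now-axes [-516.4  285.     7.9] new-axes [-462.8 -346.2  118. ] rot [ 0.2822 -0.1791 -1.164 ] |d| 589.9
```

Request:
servo_tool:
  series:
    - [-0.0397,0.0219,0,0,0,0]
    - [-0.0397,0.0219,0,0,0,0]
    - [-0.0397,0.0219,0,0,0,0]
    - [-0.0397,0.0219,0,0,0,0]
    - [-0.0397,0.0219,0,0,0,0]

```text
time_s: 26.1
tool_pos: [589.4, 4.8, 215.1]
ee_rot: [[-0.161, -0.987, -0.006], [-0.987, 0.161, 0.002], [-0.001, 0.006, -1.0]]
wrist_force: [1.1, 0.1, -2.7]
gripper_width: 0.598
```

Request:
servo_tool:
  series:
    - [-0.0397,0.0219,0,0,0,0]
    - [-0.0397,0.0219,0,0,0,0]
    - [-0.0397,0.0219,0,0,0,0]
    - [-0.0397,0.0219,0,0,0,0]
    - [-0.0397,0.0219,0,0,0,0]

```text
time_s: 26.6
tool_pos: [513.2, 217.9, 215.8]
ee_rot: [[-0.16, -0.987, -0.006], [-0.987, 0.16, 0.0], [0.001, 0.006, -1.0]]
wrist_force: [0.7, 0.4, -1.5]
gripper_width: 0.602
```

Request:
servo_tool:
  series:
    - [-0.0397,0.0219,0,0,0,0]
    - [-0.0397,0.0219,0,0,0,0]
    - [-0.0397,0.0219,0,0,0,0]
    - [0,0,0,0.031,-0.02,-0.1293]
    - [0,0,0,0.031,-0.02,-0.1293]

```text
time_s: 27.1
tool_pos: [467.6, 345.8, 215.7]
ee_rot: [[0.107, -0.993, 0.058], [-0.994, -0.105, 0.038], [-0.032, -0.062, -0.998]]
wrist_force: [0.3, -0.0, -2.3]
gripper_width: 0.596
```

Request:
servo_tool:
  series:
    - [0,0,0,0.031,-0.02,-0.1293]
    - [0,0,0,0.031,-0.02,-0.1293]
    - [0,0,0,0.031,-0.02,-0.1293]
    - [0,0,0,0.031,-0.02,-0.1293]
    - [0,0,0,0.031,-0.02,-0.1293]

```text
time_s: 27.6
tool_pos: [468.1, 344.2, 215.7]
ee_rot: [[0.687, -0.71, 0.154], [-0.726, -0.662, 0.189], [-0.032, -0.242, -0.97]]
wrist_force: [-0.2, -0.1, -2.3]
gripper_width: 0.598
```

Request:
servo_tool:
  series:
    - [0,0,0,0.031,-0.02,-0.1293]
    - [0,0,0,0.031,-0.02,-0.1293]
    - [0,0,0,0,0,0]
    - [0,0,0,0,0,0]

```text
time_s: 28.0
tool_pos: [468.7, 344.2, 216.5]
ee_rot: [[0.846, -0.507, 0.162], [-0.533, -0.806, 0.259], [-0.001, -0.305, -0.952]]
wrist_force: [-0.5, 0.0, -2.3]
gripper_width: 0.599
```

```bash
python3 -c "
from h import *
inseat()
plan(seat(80,0,92),RS)
"
```

```text
t 28.0 tcp in seat [ 86.1  -1.5 155.5] F in seat [-0.9  0.5 -2.1] rot [ 0.0041 -0.0003 -0.0031] w 0.599
t 28.0 tcp [468.7 344.2 216.5] w 0.599 F [-0.5  0.  -2.3] q [ 0.42 -0.23  1.92  0.18  1.19  0.94]
 shift now-axes [-1.5  5.8 63.5] new-axes [-1.5  6.1 63.5] rot [ 0.0041 -0.0003 -0.0031] |d| 63.8
```

Request:
servo_tool:
  series:
    - [-0.0013,0.003,0.03,0.004,0,-0.003]
    - [0,0.003,0.025,0,0,0]
    - [0,0.003,0.01,0,0,0]
    - [0,0,0,0,0,0]
    - [0,0,0,0,0,0]

```text
time_s: 28.5
tool_pos: [474.7, 355.5, 154.1]
ee_rot: [[0.849, -0.501, 0.167], [-0.528, -0.807, 0.264], [0.002, -0.312, -0.95]]
wrist_force: [-0.0, 0.1, -1.1]
gripper_width: 0.593
```

```bash
python3 -c "
from h import *
inseat()
s=read_camera('side');crop(s,170,310,330,430,5,'pics/e3s.png')"
```

```text
t 28.5 tcp in seat [79.  -0.6 92.2] F in seat [-0.2  0.1 -1.1] rot [-0.0032 -0.0014  0.0029] w 0.593
```

View pics/e3s.png

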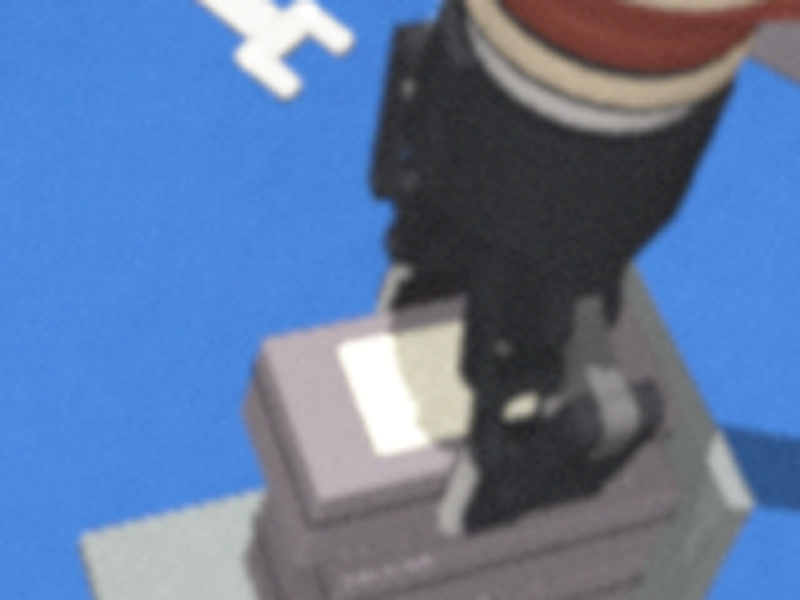

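Request:
servo_tool:
  series:
    - [0,0.005,0.005,0,0,0.0025]
    - [0,0.003,0.003,0,0,0]
    - [0,0.002,0,0,0,0]
    - [0,0,0,0,0,0]

```text
time_s: 28.95
tool_pos: [470.5, 348.9, 142.5]
ee_rot: [[0.848, -0.503, 0.166], [-0.53, -0.806, 0.263], [0.001, -0.311, -0.95]]
wrist_force: [0.4, 0.6, -2.1]
gripper_width: 0.598
```

```bash
python3 -c "
from h import *
inseat()"
```

```text
t 28.95 tcp in seat [67.9 -0.5 83.6] F in seat [-0.  -0.  -2.2] rot [-0.0024 -0.001   0.0004] w 0.598
```

Request:
servo_tool:
  series:
    - [0,0.001,0.001,0,0,0]
    - [0,0.001,0,0,0,0]
    - [0,0.001,0,0,0,0]
    - [0,0.001,0,0,0,0]
    - [0,0,0,0,0,0]

```text
time_s: 29.45
tool_pos: [468.8, 346.2, 140.4]
ee_rot: [[0.848, -0.503, 0.166], [-0.53, -0.806, 0.264], [0.001, -0.311, -0.95]]
wrist_force: [0.4, -0.9, -1.1]
gripper_width: 0.6
```

```bash
python3 -c "
from h import *
inseat()"
```

```text
t 29.45 tcp in seat [64.3 -0.5 82.6] F in seat [-0.9 -0.8 -0.9] rot [-0.0026 -0.001   0.0008] w 0.6
```

Request:
servo_tool:
  series:
    - [0,0.001,0,0,0,0]
    - [0,0.001,0,0,0,0]
    - [0,0.001,0,0,0,0]
    - [0,0,0,0,0,0]

```text
time_s: 29.85
tool_pos: [467.9, 344.7, 140.3]
ee_rot: [[0.848, -0.503, 0.168], [-0.53, -0.805, 0.266], [0.002, -0.314, -0.949]]
wrist_force: [2.2, 4.9, -3.6]
gripper_width: 0.603
```

```bash
python3 -c "
from h import *
inseat()"
```

```text
t 29.85 tcp in seat [62.6 -0.6 83.1] F in seat [ 4.   0.7 -5.1] rot [-0.0057 -0.0014  0.0006] w 0.603
```

Contact at 62.6. I'll back off slightly and lower, as before.

Request:
servo_tool:
  series:
    - [0,-0.001,0.001,0,0,0]
    - [0,0,0.001,0,0,0]
    - [0,0,0.001,0,0,0]
    - [0,0,0,0,0,0]

```text
time_s: 30.25
tool_pos: [468.7, 345.6, 137.2]
ee_rot: [[0.848, -0.503, 0.167], [-0.53, -0.806, 0.264], [0.002, -0.312, -0.95]]
wrist_force: [0.6, 1.8, -1.9]
gripper_width: 0.602
```

```bash
python3 -c "
from h import *
inseat()"
```

```text
t 30.25 tcp in seat [62.7 -0.7 79.7] F in seat [ 1.1  0.4 -2.4] rot [-0.0032 -0.0015  0.0009] w 0.602
```

Request:
servo_tool:
  series:
    - [0,0,0.001,0,0,0]
    - [0,0.0005,0.0005,0,0,0]
    - [0,0,0,0,0,0]

```text
time_s: 30.55
tool_pos: [468.8, 345.8, 136.5]
ee_rot: [[0.848, -0.503, 0.167], [-0.53, -0.806, 0.265], [0.002, -0.313, -0.95]]
wrist_force: [0.4, 1.3, 3.8]
gripper_width: 0.603
```

```bash
python3 -c "
from h import *
inseat()"
```

```text
t 30.55 tcp in seat [62.7 -0.7 79. ] F in seat [2.4 0.4 3.2] rot [-0.004  -0.0014  0.0008] w 0.603
```

Request:
servo_tool:
  series:
    - [0,0.001,0,0,0,0]
    - [0,0,0.0003,0,0,0]
    - [0,0,0,0,0,0]

```text
time_s: 30.85
tool_pos: [468.8, 345.8, 136.6]
ee_rot: [[0.848, -0.502, 0.168], [-0.53, -0.805, 0.266], [0.002, -0.315, -0.949]]
wrist_force: [0.9, 4.5, 5.8]
gripper_width: 0.6
```

Request:
servo_tool:
  series:
    - [0,0,0,0,0,0]
    - [0,0,0,0,0,0]
    - [0,0,0,0,0,0]
    - [0,0,0,0,0,0]
    - [0,0,0,0,0,0]
  fingers: 0

```text
time_s: 31.35
tool_pos: [467.6, 344.5, 134.3]
ee_rot: [[0.848, -0.503, 0.165], [-0.53, -0.806, 0.263], [0.001, -0.311, -0.951]]
wrist_force: [-0.2, 0.1, 0.3]
gripper_width: 1.001
```

Request:
servo_tool:
  series:
    - [0,0,-0.02,0,0,0]
    - [0,0,-0.03,0,0,0]
    - [0,0,-0.04,0,0,0]
    - [0,0,-0.03,0,0,0]
    - [0,0,0,0,0,0]

```text
time_s: 31.85
tool_pos: [450.1, 313.5, 255.3]
ee_rot: [[0.848, -0.5, 0.175], [-0.53, -0.805, 0.267], [0.007, -0.319, -0.948]]
wrist_force: [-0.4, 0.3, -0.2]
gripper_width: 0.999
```

```bash
python3 -c "
from h import *
p=feed(0,130,200)
plan(p,Rdown(2-0.))
plan(p,Rdown(-178))
t=read_camera('top')
crop(t,240,260,510,360,2.9,'pics/f0t.png')"
```

```text
t 31.85 tcp [450.1 313.5 255.3] w 0.999 F [-0.4  0.3 -0.2] q [ 0.38 -0.35  1.96  0.19  1.27  0.9 ]
 shift now-axes [326.7 440.6 -87.6] new-axes [ 21.9 552.3  55.3] rot [-0.3132 -0.1034 -0.5872] |d| 555.5
t 31.85 tcp [450.1 313.5 255.3] w 0.999 F [-0.4  0.3 -0.2] q [ 0.38 -0.35  1.96  0.19  1.27  0.9 ]
 shift now-axes [326.7 440.6 -87.6] new-axes [ -21.9 -552.3   55.3] rot [-0.1355  0.4104  2.5204] |d| 555.5
```

View pics/f0t.png

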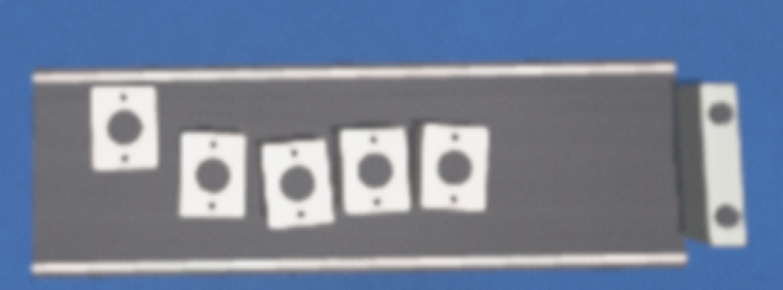

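Request:
servo_tool:
  series:
    - [0,0,0,-0.0626,-0.0207,-0.1174]
    - [0,0,0,-0.0626,-0.0207,-0.1174]
    - [0,0,0,-0.0626,-0.0207,-0.1174]
    - [0,0,0,-0.0626,-0.0207,-0.1174]
    - [0,0,0,-0.0626,-0.0207,-0.1174]

```text
time_s: 32.4
tool_pos: [447.6, 312.8, 246.8]
ee_rot: [[0.999, 0.04, -0.013], [0.04, -0.999, -0.008], [-0.013, 0.007, -1.0]]
wrist_force: [0.1, 0.7, 0.8]
gripper_width: 0.999
```

```bash
cat >> h.py <<'E'
def blanks(c,off=0):
    o=[]
    for q in rects(c,(240,270,490,352) ,300):
        r=onplane(c,q,44)
        if 50<r[3]<64 and 38<r[2]<50:
            d=r[:2]-[496.6,-367.6]; a=(r[4]-2+90)%180-90
            o.append([d@FX,d@FY,a,r[2],r[3]])
    o=sorted(o,key=lambda v:v[1])
    for v in o: print("blank feed(top-cam) x %.1f y %.1f ang %.1f size %.1f %.1f"%tuple(v))
    return o
E
python3 -c "
from h import *
t=read_camera('top');s=read_camera('side')
blanks(t)
label(t,(60,250,160,360),108);label(s,(170,300,330,460),108)
crop(s,170,300,330,460,5,'pics/f1s.png')
b=feed(0,171.5,150)
plan(b,Rdown(2))
"
```

```text
blank feed(top-cam) x 0.4 y 171.8 ang -4.8 size 45.0 57.1
blank feed(top-cam) x -1.1 y 226.6 ang 1.4 size 45.1 56.9
blank feed(top-cam) x -9.1 y 280.4 ang 4.4 size 44.9 57.2
blank feed(top-cam) x -2.1 y 339.0 ang -2.0 size 44.1 56.7
blank feed(top-cam) x 31.1 y 400.0 ang -0.2 size 45.4 57.0
label seat xy [54.7 -0.8] size [71.9 34.6] ang 0.9
label seat xy [  91.8 -155.4] size [36.5 72.7] ang -62.0
t 32.5 tcp [447.6 313.9 246.6] w 1.002 F [-0.2  0.1 -0.3] q [ 0.47 -0.13  1.77  0.    1.52  0.44]
 shift now-axes [ 24.7 510.8  98.7] new-axes [ 24.4 511.3  96.6] rot [0.0047 0.013  0.0019] |d| 520.9
```

View pics/f1s.png

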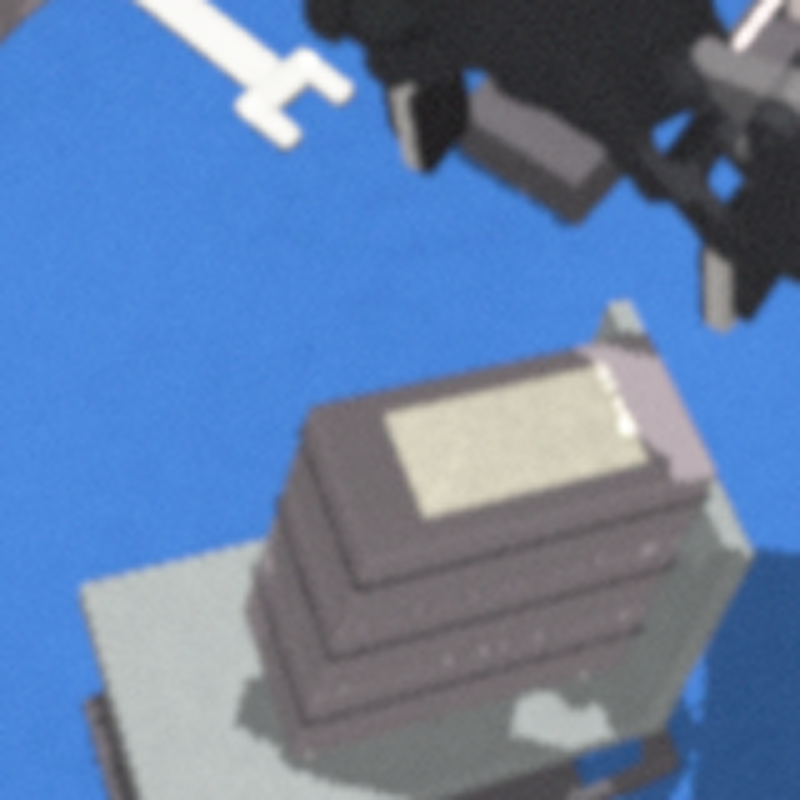

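The three-case pile stands square against the backstop. One blank, number 5, has been knocked aside by 3 cm. Next is blank1.

Request:
servo_tool:
  series:
    - [0,0,0,0.005,0.013,0.002]
    - [0.002,0.0426,0,0,0,0]
    - [0.002,0.0426,0,0,0,0]
    - [0.002,0.0426,0,0,0,0]
    - [0.002,0.0426,0,0,0,0]

```text
time_s: 33.0
tool_pos: [460.9, 141.3, 247.9]
ee_rot: [[0.999, 0.032, 0.004], [0.032, -0.999, 0.003], [0.004, -0.003, -1.0]]
wrist_force: [0.5, 0.4, -0.1]
gripper_width: 0.998
```

Request:
servo_tool:
  series:
    - [0.002,0.0426,0,0,0,0]
    - [0.002,0.0426,0,0,0,0]
    - [0.002,0.0426,0,0,0,0]
    - [0.002,0.0426,0,0,0,0]
    - [0.002,0.0426,0,0,0,0]

```text
time_s: 33.5
tool_pos: [478.0, -71.3, 247.7]
ee_rot: [[1.0, 0.031, 0.005], [0.031, -1.0, 0.002], [0.005, -0.002, -1.0]]
wrist_force: [0.7, -0.2, 0.4]
gripper_width: 1.0
```

Request:
servo_tool:
  series:
    - [0.002,0.0426,0,0,0,0]
    - [0.002,0.0426,0.02,0,0,0]
    - [0.002,0.0426,0.03,0,0,0]
    - [0,0,0.03,0,0,0]
    - [0,0,0,0,0,0]

```text
time_s: 34.0
tool_pos: [485.4, -194.5, 163.6]
ee_rot: [[1.0, 0.029, -0.005], [0.029, -1.0, 0.007], [-0.004, -0.007, -1.0]]
wrist_force: [-0.8, -0.1, -0.5]
gripper_width: 1.0
```

Request:
servo_tool:
  series:
    - [0,0,0,0,0,0]
    - [0,0,0,0,0,0]

```text
time_s: 34.2
tool_pos: [490.0, -195.0, 171.3]
ee_rot: [[0.999, 0.034, 0.006], [0.034, -0.999, 0.001], [0.006, -0.0, -1.0]]
wrist_force: [0.4, -0.2, 0.8]
gripper_width: 1.0
```

```bash
python3 -c "
from h import *
t=read_camera('top');s=read_camera('side')
label(t,(60,250,160,360),108);label(s,(170,300,330,460),108)
plan(feed(0,171.5,14),Rdown(2))
"
```

```text
label seat xy [56.5 -0.8] size [72.6 36.9] ang 0.4
label seat xy [56.1  0.1] size [73.1 37.3] ang 0.3
label seat xy [  91.9 -155.4] size [36.1 71.3] ang -61.6
t 34.3 tcp [ 490.3 -195.   171.6] w 1.002 F [-0.1  0.2  0.4] q [-0.52 -0.14  1.9   0.    1.38 -0.56]
 shift now-axes [ -1.6   1.2 157.6] new-axes [ -0.5   1.2 157.6] rot [ 0.0002 -0.0069 -0.0006] |d| 157.6
```

Request:
servo_tool:
  series:
    - [-0.001,0.0012,0.04,0,-0.006,0]
    - [0,0,0.04,0,0,0]
    - [0,0,0.04,0,0,0]
    - [0,0,0.025,0,0,0]
    - [0,0,0.01,0,0,0]

```text
time_s: 34.8
tool_pos: [487.0, -194.8, 12.4]
ee_rot: [[0.999, 0.034, -0.005], [0.034, -0.999, 0.003], [-0.005, -0.004, -1.0]]
wrist_force: [0.4, 0.7, 0.6]
gripper_width: 1.001
```

Request:
servo_tool:
  series:
    - [0,0,0,0,0,0]
    - [0,0,0,0,0,0]
    - [0,0,0,0,0,0]

```text
time_s: 35.1
tool_pos: [489.9, -196.9, 16.7]
ee_rot: [[0.999, 0.034, 0.001], [0.034, -0.999, -0.0], [0.001, 0.0, -1.0]]
wrist_force: [0.3, -1.5, 0.8]
gripper_width: 1.0
```

```bash
python3 -c "
from h import *
plan(feed(0,171.5,14),Rdown(2))
"
```

```text
t 35.1 tcp [ 489.9 -196.9   16.7] w 1.0 F [ 0.3 -1.5  0.8] q [-0.52  0.06  1.99  0.    1.09 -0.56]
 shift now-axes [-0.  -0.7  2.7] new-axes [-0.  -0.7  2.7] rot [ 0.0005 -0.0012 -0.0013] |d| 2.8
```

Aligned to 1 mm, so I'll close gently.

Request:
servo_tool:
  series:
    - [0,0,0.002,0,-0.001,0]
    - [0,0,0,0,0,0]
    - [0,0,0,0,0,0]
    - [0,0,0,0,0,0]
    - [0,0,0,0,0,0]
  fingers: 1
  newtons: 30

```text
time_s: 35.6
tool_pos: [489.3, -196.6, 13.6]
ee_rot: [[0.999, 0.033, -0.001], [0.033, -0.999, 0.001], [-0.001, -0.001, -1.0]]
wrist_force: [1.1, 0.7, 5.3]
gripper_width: 0.653
```

Request:
servo_tool:
  series:
    - [0,0,0,0,0,0]
    - [0,0,0,0,0,0]
    - [0,0,0,0,0,0]

```text
time_s: 35.9
tool_pos: [489.3, -196.5, 13.6]
ee_rot: [[0.999, 0.033, -0.001], [0.033, -0.999, 0.001], [-0.001, -0.001, -1.0]]
wrist_force: [0.9, 0.4, 6.0]
gripper_width: 0.656
```

```bash
cat >> h.py <<'E'
def infeed():
    s=observe();d=s["tool_pos"][:2]-FO;f=s["wrist_force"][:2]
    print("t",round(s["time_s"],2),"tcp in feed",np.r_[d@FX,d@FY,s["tool_pos"][2]].round(1),"F",np.r_[f@FX,f@FY,s["wrist_force"][2]].round(1),"rot err",Ro.from_matrix(s["ee_rot"].T@Rdown(2)).as_rotvec().round(4),"w",round(s["gripper_width"],3))
E
python3 -c "
from h import *
infeed()"
```

```text
t 35.9 tcp in feed [ -0.5 171.2  13.6] F [0.9 0.3 6. ] rot err [-0.0008  0.001  -0.0017] w 0.656
```

Request:
servo_tool:
  series:
    - [0,0,0,0,0,0]
    - [0,0,0,0,0,0]
    - [0,0,0,0,0,0]
    - [0,0,-0.01,0,0,0]
    - [0,0,-0.03,0,0,0]
  fingers: 0

```text
time_s: 36.4
tool_pos: [485.4, -194.7, 49.6]
ee_rot: [[0.999, 0.033, -0.01], [0.033, -0.999, 0.005], [-0.01, -0.006, -1.0]]
wrist_force: [0.7, 0.4, -0.2]
gripper_width: 1.0
```

Request:
servo_tool:
  series:
    - [0,0,-0.03,0,0,0]
    - [0,-0.04,0,0,0,0]
    - [0,-0.04,0,0,0,0]
    - [0,-0.03,0,0,0,0]
    - [0,0,0,0,0,0]

```text
time_s: 36.9
tool_pos: [484.1, -83.5, 82.8]
ee_rot: [[0.999, 0.037, -0.004], [0.037, -0.999, 0.002], [-0.004, -0.003, -1.0]]
wrist_force: [-0.2, -0.3, -1.0]
gripper_width: 1.0
```

```bash
python3 -c "
from h import *
infeed()
t=read_camera('top');s=read_camera('side')
blanks(t)
for q in rects(s,(390,205,430,245),100,190,60): print(onplane(s,q,44).round(1))
crop(s,320,150,480,270,5,'pics/g1s.png')
crop(t,340,270,500,370,5,'pics/g1t.png')
"
```

```text
t 36.9 tcp in feed [ -1.7 284.3  82.8] F [-0.2 -0.3 -1. ] rot err [-0.0026  0.0037  0.0023] w 1.0
blank feed(top-cam) x 31.0 y 400.0 ang -0.2 size 45.4 57.1
[ 486.1 -154.3   39.9   41.7  117.4]
```

View pics/g1t.png

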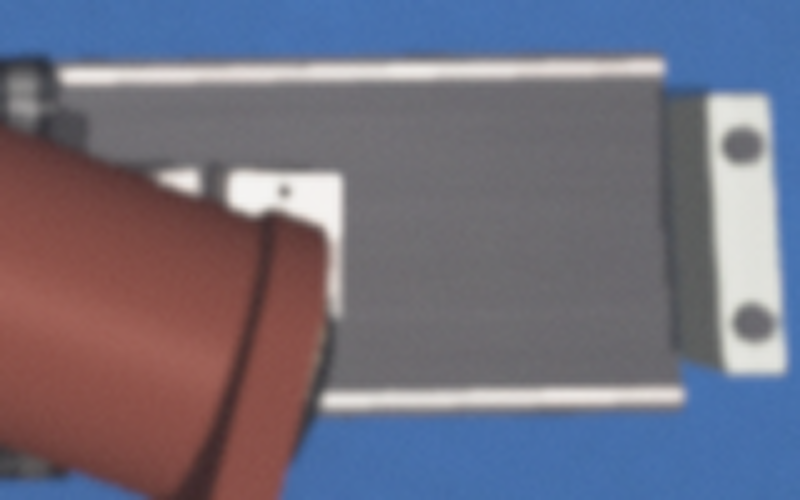

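View pics/g1s.png

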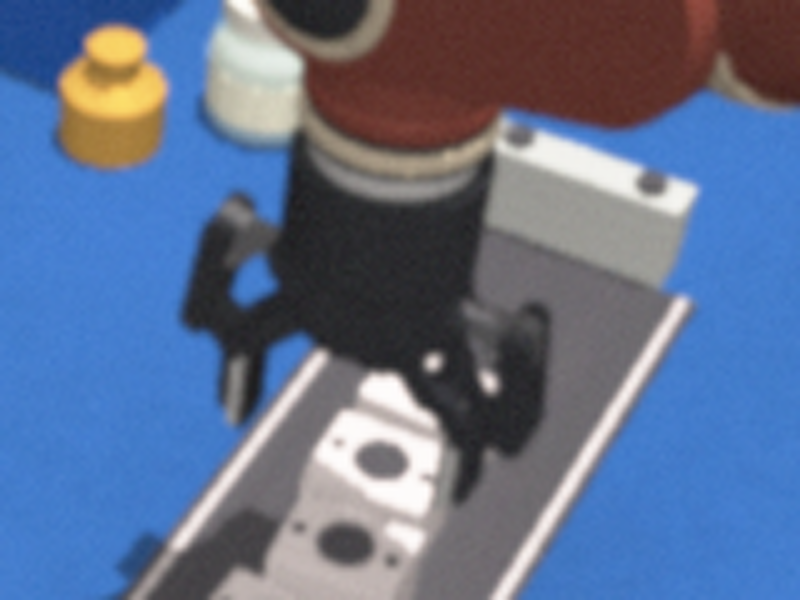

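```bash
python3 -c "
from h import *
t=read_camera('top')
P=toz(t,[[340+343/5-.4,270+174/5-.4],[340+343/5-.4,270+317/5-.4]],44)[:,:2]-[496.6,-367.6]
print(P@FX,P@FY)
plan(feed(0,226.6,16),Rdown(2))
"
```

```text
[ 25.71452415 -30.87972864] [146.48457367 148.82963726]
t 37.05 tcp [484.8 -86.6  82.9] w 1.004 F [-0.4  0.1  0.6] q [-0.33 -0.12  2.04 -0.    1.22 -0.36]
 shift now-axes [ 1.4 54.7 66.9] new-axes [ 1.2 54.6 66.9] rot [-0.0011  0.003  -0.0012] |d| 86.4
```

Request:
servo_tool:
  series:
    - [0,-0.045,-0.02,0,0,0]
    - [0,-0.045,-0.02,0,0,0]
    - [0,-0.045,0,0,0,0]
    - [0,-0.045,0,0,0,0]
    - [0,-0.045,0,0,0,0]

```text
time_s: 37.55
tool_pos: [477.9, 139.1, 123.6]
ee_rot: [[1.0, 0.031, -0.002], [0.031, -1.0, 0.002], [-0.002, -0.002, -1.0]]
wrist_force: [0.9, -0.0, 0.0]
gripper_width: 1.001
```

Request:
servo_tool:
  series:
    - [0,-0.045,0,0,0,0]
    - [0,-0.03,0,0,0,0]
    - [0,0,0,0,0,0]

```text
time_s: 37.85
tool_pos: [475.2, 215.5, 123.4]
ee_rot: [[0.999, 0.036, -0.003], [0.036, -0.999, 0.002], [-0.003, -0.002, -1.0]]
wrist_force: [0.5, -0.5, -0.9]
gripper_width: 1.001
```

```bash
python3 -c "
from h import *
t=read_camera('top');s=read_camera('side')
blanks(t)
for q in rects(s,(340,205,430,320),100,190,60): print(onplane(s,q,44).round(1))
for q in rects(s,(400,160,470,210),60,170,60): print('stop',onplane(s,q,50).round(1))
for q in rects(t,(470,280,505,350),100,170,60): print('stop',onplane(t,q,50).round(1))
crop(t,240,270,500,370,3,'pics/g2t.png')
crop(s,330,150,490,310,4,'pics/g2s.png')
"
```

```text
blank feed(top-cam) x -1.8 y 171.2 ang -2.6 size 45.7 57.1
blank feed(top-cam) x -1.0 y 226.6 ang 1.3 size 45.4 57.4
blank feed(top-cam) x -9.1 y 280.4 ang 4.6 size 45.3 57.3
blank feed(top-cam) x -1.9 y 338.9 ang -1.8 size 44.6 57.0
blank feed(top-cam) x 31.4 y 399.9 ang 1.3 size 45.4 57.4
[473.1   5.  102.  118.3  31.5]
[406.5 -34.2   6.7 177.7  92. ]
stop [ 497.4 -379.9   25.3  111.     1.9]
```

View pics/g2t.png

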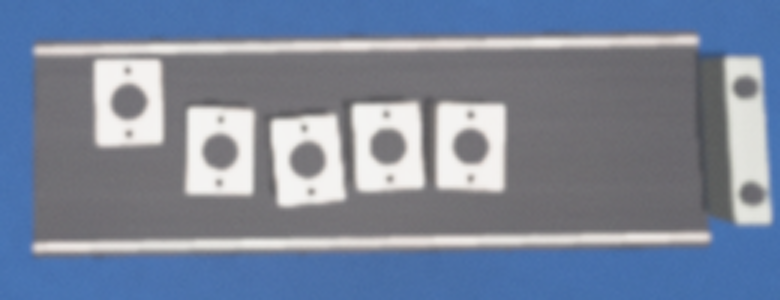

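View pics/g2s.png

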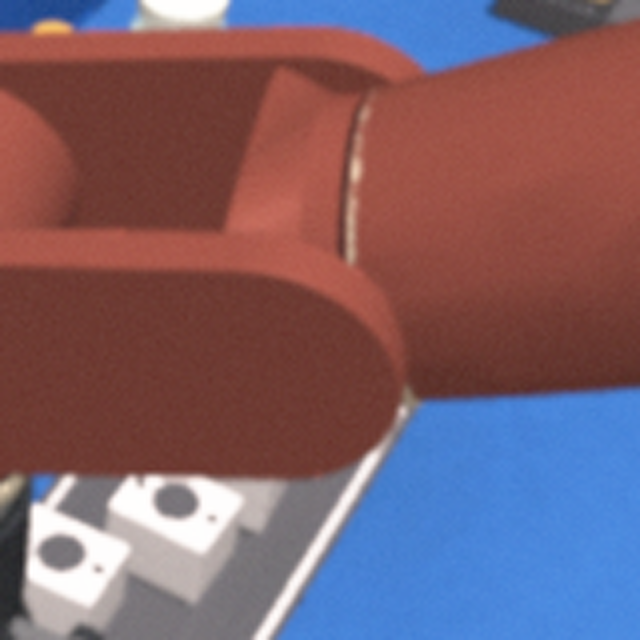

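```bash
cat >> h.py <<'E'
FO=np.array([497.5,-367.6])
TC=np.array([497.0,-367.5])
def fine(c,q,z):
    P=toz(c,q,z)[:,:2];r=cv2.minAreaRect(P.astype(np.float32))
    b=cv2.boxPoints(r).astype(float);ctr=b.mean(0);L=[]
    for i in range(4):
        a,e=b[i],b[(i+1)%4]-b[i];n=np.linalg.norm(e);e/=n;nn=np.array([-e[1],e[0]])
        s=(P-a)@e;k=(np.abs((P-a)@nn)<5)&(s>7)&(s<n-7)
        v=cv2.fitLine(P[k].astype(np.float32),cv2.DIST_HUBER,0,.01,.01).ravel().astype(float);L.append((v[2:],np.degrees(np.arctan2(v[1],v[0]))%90,k.sum()))
    angs=np.array([(l[1]-2+45)%90-45 for l in L]); ang=angs.mean()
    t=np.radians(ang+2);u=np.array([np.cos(t),np.sin(t)]);w=np.array([-u[1],u[0]])
    pu=[l[0]@u for l in L];pw=[l[0]@w for l in L]
    # two lines bound u, two bound w
    eu=sorted(pu);ew=sorted(pw)
    c0=u*(eu[0]+eu[3])/2+w*(ew[0]+ew[3])/2-TC
    return [c0@FX,c0@FY,ang,eu[3]-eu[0],ew[3]-ew[0],np.ptp(angs)]
def blanks(c,roi=(240,270,476,352)):
    o=[]
    for q in rects(c,roi,300):
        r=onplane(c,q,44)
        if 50<r[3]<64 and 38<r[2]<50: o.append(fine(c,q,44))
    o=sorted(o,key=lambda v:v[1])
    for v in o: print("blank x %.1f y %.1f ang %.1f  size %.1f %.1f  spread %.1f"%tuple(v))
    return o
E
python3 -c "
from h import *
t=read_camera('top')
blanks(t)
plan(feed(0,171.2,14),Rdown(2))
plan(feed(0,171.2,124),Rdown(2))
"
```

```text
blank x -2.1 y 171.4 ang -2.7  size 55.9 44.8  spread 3.3
blank x -1.5 y 226.4 ang 1.7  size 56.0 44.2  spread 2.2
blank x -9.5 y 280.3 ang 4.8  size 56.2 44.2  spread 0.4
blank x -2.5 y 338.7 ang -1.7  size 56.0 43.5  spread 2.5
blank x 30.8 y 399.8 ang 1.1  size 56.1 44.5  spread 3.1
t 38.0 tcp [475.2 212.5 123. ] w 1.002 F [-0.1  0.2  0.3] q [ 0.28 -0.1   1.95  0.    1.3   0.24]
 shift now-axes [  3.5 409.4 108.5] new-axes [  2.  409.3 109. ] rot [-0.0012  0.0037 -0.0025] |d| 423.5
t 38.0 tcp [475.2 212.5 123. ] w 1.002 F [-0.1  0.2  0.3] q [ 0.28 -0.1   1.95  0.    1.3   0.24]
 shift now-axes [  3.  409.3  -1.5] new-axes [  2.  409.3  -1. ] rot [-0.0012  0.0037 -0.0025] |d| 409.3
```

```bash
cat >> h.py <<'E'
def holes(c,roi=(240,270,476,352),k=8):
    x0,y0,x1,y1=roi
    im=cv2.cvtColor(c["image"][y0:y1,x0:x1],cv2.COLOR_BGR2GRAY)
    im=cv2.resize(im,None,fx=k,fy=k,interpolation=cv2.INTER_CUBIC)
    for q in rects(c,roi,300):
        r=onplane(c,q,44)
        if not(50<r[3]<64 and 38<r[2]<50): continue
        m=np.zeros_like(im);hull=cv2.convexHull((((q-[x0,y0])+.5)*k-.5).astype(np.int32))
        cv2.fillConvexPoly(m,hull,255);m=cv2.erode(m,np.ones((3*k,3*k)))
        w=np.where(m>0,np.clip(225-im.astype(float),0,None),0)
        n,lab,st,ce=cv2.connectedComponentsWithStats(((w>12)*255).astype(np.uint8))
        pts=[]
        for i in range(1,n):
            if st[i,4]<1.2*k*k: continue
            yy,xx=np.where(lab==i);ww=w[yy,xx];pts.append((st[i,4]/k/k,(xx@ww/ww.sum()+.5)/k-.5+x0,(yy@ww/ww.sum()+.5)/k-.5+y0))
        pts.sort(reverse=True);
        if len(pts)<3: print("pts",len(pts));continue
        P=toz(c,[p[1:] for p in pts[:3]],44)[:,:2]-TC;F=np.c_[P@FX,P@FY]
        d=F[1]-F[2];d=d if d[0]>0 else -d
        print("bore %.1f %.1f mid %.1f %.1f ang %.1f sep %.1f"%(*F[0],*(F[1:3].mean(0)),np.degrees(np.arctan2(d[1],d[0])),np.linalg.norm(d)),[round(p[0],1) for p in pts[:4]])
E
python3 -c "
from h import *
for i in range(3):
  t=read_camera('top');holes(t);print()
"
```

```text
bore -9.2 280.3 mid -9.2 280.3 ang 5.1 sep 42.0 [np.float64(135.3), np.float64(6.7), np.float64(6.2)]
bore -2.8 338.8 mid -2.5 338.9 ang -2.3 sep 41.7 [np.float64(131.0), np.float64(6.6), np.float64(5.3)]
bore -2.1 171.1 mid -2.1 171.2 ang -2.2 sep 42.1 [np.float64(132.8), np.float64(7.6), np.float64(6.9)]
bore -1.2 226.4 mid -1.2 226.4 ang 1.5 sep 42.7 [np.float64(135.4), np.float64(7.1), np.float64(6.5)]
bore 31.1 399.7 mid 31.0 400.0 ang 0.9 sep 42.2 [np.float64(133.2), np.float64(7.2), np.float64(6.2)]

bore -9.2 280.3 mid -9.2 280.3 ang 5.1 sep 42.0 [np.float64(135.1), np.float64(6.7), np.float64(6.2)]
bore -2.8 338.8 mid -2.5 338.9 ang -2.4 sep 41.7 [np.float64(130.8), np.float64(6.6), np.float64(5.4)]
bore -2.1 171.1 mid -2.1 171.2 ang -2.2 sep 42.1 [np.float64(132.7), np.float64(7.5), np.float64(7.0)]
bore -1.2 226.4 mid -1.2 226.3 ang 1.5 sep 42.7 [np.float64(135.2), np.float64(7.0), np.float64(6.4)]
bore 31.1 399.7 mid 30.9 400.0 ang 0.9 sep 42.1 [np.float64(133.2), np.float64(7.1), np.float64(6.1)]

bore -9.2 280.3 mid -9.2 280.3 ang 5.1 sep 42.0 [np.float64(135.1), np.float64(6.7), np.float64(6.2)]
bore -2.8 338.8 mid -2.5 338.9 ang -2.3 sep 41.7 [np.float64(130.8), np.float64(6.5), np.float64(5.5)]
bore -2.1 171.1 mid -2.1 171.1 ang -2.2 sep 42.1 [np.float64(132.8), np.float64(7.5), np.float64(6.9)]
bore -1.2 226.4 mid -1.2 226.3 ang 1.5 sep 42.7 [np.float64(135.1), np.float64(7.1), np.float64(6.5)]
bore 31.1 399.7 mid 30.9 400.0 ang 0.9 sep 42.2 [np.float64(133.5), np.float64(7.1), np.float64(6.2)]
```

Request:
servo_tool:
  series:
    - [0,0.041,0,0,0,0.036]
    - [0,0.041,0,0,0,0]
    - [0,0.041,0,0,0,0]
    - [0,0.041,0,0,0,0]
    - [0,0.041,0,0,0,0]

```text
time_s: 38.65
tool_pos: [475.3, 6.0, 122.8]
ee_rot: [[1.0, -0.004, -0.003], [-0.004, -1.0, 0.001], [-0.003, -0.001, -1.0]]
wrist_force: [-0.6, 0.6, -0.5]
gripper_width: 0.996
```

Request:
servo_tool:
  series:
    - [0,0.041,0,0,0,0]
    - [0,0.041,0,0,0,0]
    - [0,0.041,0,0,0,0]
    - [0,0.041,0,0,0,0]
    - [0,0.041,0,0,0,0]

```text
time_s: 39.15
tool_pos: [474.3, -199.1, 122.5]
ee_rot: [[1.0, -0.005, -0.003], [-0.005, -1.0, 0.001], [-0.003, -0.001, -1.0]]
wrist_force: [1.0, -0.3, 0.9]
gripper_width: 0.998
```

Request:
servo_tool:
  series:
    - [0,0,0.03,0,0,0]
    - [0,0,0.02,0,0,0]
    - [0,0,0,0,0,0]
    - [0,0,0,0,0,0]

```text
time_s: 39.55
tool_pos: [474.5, -196.8, 72.4]
ee_rot: [[1.0, -0.004, -0.004], [-0.004, -1.0, 0.002], [-0.004, -0.002, -1.0]]
wrist_force: [-0.6, 0.3, 1.0]
gripper_width: 1.003
```

```bash
python3 -c "
from h import *
plan(feed(-2.1,171.2,15),Rdown(2-2.2))
"
```

```text
t 39.55 tcp [ 474.5 -196.8   72.4] w 1.003 F [-0.6  0.3  1. ] q [-0.54 -0.05  2.   -0.    1.2  -0.53]
 shift now-axes [15.2 -0.2 57.3] new-axes [14.9 -0.3 57.4] rot [-0.002   0.0042 -0.0002] |d| 59.3
```

Request:
servo_tool:
  series:
    - [0.0152,0,0,-0.002,0.004,0]
    - [0,0,0.03,0,0,0]
    - [0,0,0.02,0,0,0]
    - [0,0,0.007,0,0,0]
    - [0,0,0,0,0,0]

```text
time_s: 40.05
tool_pos: [490.2, -196.3, 15.4]
ee_rot: [[1.0, -0.002, 0.0], [-0.002, -1.0, -0.0], [0.0, 0.0, -1.0]]
wrist_force: [-0.1, -0.4, -0.8]
gripper_width: 1.002
```

Request:
servo_tool:
  series:
    - [0,0,0,0,0,0]
    - [0,0,0,0,0,0]

```text
time_s: 40.25
tool_pos: [491.4, -197.1, 17.1]
ee_rot: [[1.0, -0.003, 0.003], [-0.003, -1.0, -0.002], [0.003, 0.002, -1.0]]
wrist_force: [0.6, 0.9, 0.5]
gripper_width: 1.001
```

```bash
python3 -c "
from h import *
plan(feed(-2.1,171.2,15),Rdown(2-2.2))
"
```

```text
t 40.25 tcp [ 491.4 -197.1   17.1] w 1.001 F [0.6 0.9 0.5] q [-0.52  0.06  1.99 -0.    1.09 -0.52]
 shift now-axes [-2.  -0.5  2. ] new-axes [-2.  -0.5  2.1] rot [ 0.0019 -0.0031  0.0009] |d| 2.9
```

Request:
servo_tool:
  series:
    - [0,0,0.001,0.002,-0.003,0.001]
    - [0,0,0,0,0,0]
    - [0,0,0,0,0,0]
    - [0,0,0,0,0,0]
    - [0,0,0,0,0,0]
  fingers: 1
  newtons: 40

```text
time_s: 40.75
tool_pos: [490.5, -196.7, 15.0]
ee_rot: [[1.0, -0.003, -0.002], [-0.003, -1.0, 0.001], [-0.002, -0.001, -1.0]]
wrist_force: [-1.8, -0.4, 6.4]
gripper_width: 0.649
```

Request:
servo_tool:
  series:
    - [0,0,0,0,0,0]
    - [0,0,0,0,0,-0.02]
    - [0,0,0,0,0,-0.0185]
    - [0,0,0,0,0,0]
    - [0,0,0,0,0,0]

```text
time_s: 41.25
tool_pos: [490.6, -196.5, 15.0]
ee_rot: [[0.999, 0.035, -0.002], [0.035, -0.999, 0.002], [-0.002, -0.002, -1.0]]
wrist_force: [-1.4, 1.0, 6.4]
gripper_width: 0.649
```

```bash
python3 -c "
from h import *
infeed()
"
```

```text
t 41.25 tcp in feed [ -0.9 171.3  15. ] F [-1.4  1.   6.4] rot err [-0.0017  0.0021  0.0003] w 0.649
```

Shift +0.9 mm, release, and go straight on towards blank2 at high level. I'll check blank1 afterwards.

Request:
servo_tool:
  series:
    - [0.001,0,0,0,0,0]
    - [0,0,0,0,0,0]
    - [0,0,0,0,0,0]

```text
time_s: 41.55
tool_pos: [490.7, -196.5, 15.0]
ee_rot: [[0.999, 0.035, -0.005], [0.035, -0.999, 0.002], [-0.005, -0.002, -1.0]]
wrist_force: [-7.1, 2.0, 8.0]
gripper_width: 0.65
```

Request:
servo_tool:
  series:
    - [0,0,0,0,0,0]
    - [0,0,0,0,0,0]
    - [0,0,0,0,0,0]
    - [0,0,-0.02,0,0,0]
    - [0,0,-0.03,0,0,0]
  fingers: 0

```text
time_s: 42.05
tool_pos: [489.4, -195.3, 62.1]
ee_rot: [[0.999, 0.035, -0.008], [0.035, -0.999, 0.005], [-0.007, -0.005, -1.0]]
wrist_force: [-0.4, 0.1, 0.4]
gripper_width: 0.999
```

Request:
servo_tool:
  series:
    - [0,-0.045,-0.02,0,0,0]
    - [0,-0.045,-0.02,0,0,0]
    - [0,-0.045,0,0,0,0]
    - [0,-0.045,0,0,0,0]
    - [0,-0.045,0,0,0,0]

```text
time_s: 42.55
tool_pos: [483.4, 30.0, 104.9]
ee_rot: [[0.999, 0.035, -0.002], [0.035, -0.999, 0.002], [-0.002, -0.002, -1.0]]
wrist_force: [1.5, 0.6, -1.4]
gripper_width: 0.997
```

Request:
servo_tool:
  series:
    - [0,-0.045,0,0,0,0]
    - [0,-0.045,0,0,0,0]
    - [0,-0.045,0,0,0,0]
    - [0,-0.035,0,0,0,0]
    - [0,0,0,0,0,0]

```text
time_s: 43.05
tool_pos: [477.0, 201.7, 104.9]
ee_rot: [[0.999, 0.04, -0.003], [0.04, -0.999, 0.003], [-0.003, -0.003, -1.0]]
wrist_force: [-0.2, -0.7, 0.0]
gripper_width: 1.0
```

```bash
python3 -c "
from h import *
t=read_camera('top');holes(t)
infeed()
"
```

```text
bore -9.2 280.3 mid -9.2 280.3 ang 5.1 sep 42.0 [np.float64(135.4), np.float64(6.8), np.float64(6.1)]
bore -2.8 338.8 mid -2.5 338.9 ang -2.3 sep 41.7 [np.float64(130.9), np.float64(6.7), np.float64(5.5)]
bore -1.2 226.4 mid -1.2 226.3 ang 1.5 sep 42.7 [np.float64(135.2), np.float64(7.2), np.float64(6.5)]
bore -0.4 171.3 mid -0.6 171.3 ang 0.2 sep 41.8 [np.float64(134.2), np.float64(7.3), np.float64(6.4)]
bore 31.1 399.7 mid 31.0 400.0 ang 0.9 sep 42.1 [np.float64(133.8), np.float64(7.2), np.float64(6.2)]
t 43.1 tcp in feed [-5.000e-01  5.678e+02  1.047e+02] F [ 0.3 -0.5 -0.5] rot err [-0.0016  0.0029  0.0037] w 0.998
```

Request:
servo_tool:
  series:
    - [0,0.0427,0,0,0,-0.0225]
    - [0,0.0427,0,0,0,0]
    - [0,0.0427,0,0,0,0]
    - [0,0.0427,0,0,0,0]
    - [0,0.0427,0,0,0,0]

```text
time_s: 43.6
tool_pos: [488.4, -17.7, 104.4]
ee_rot: [[0.998, 0.056, -0.003], [0.056, -0.998, 0.001], [-0.002, -0.001, -1.0]]
wrist_force: [-0.1, 0.6, -0.2]
gripper_width: 1.0
```

Request:
servo_tool:
  series:
    - [0,0.0427,0,0,0,0]
    - [0,0.0427,0,0,0,0]
    - [0,0.0427,0,0,0,0]
    - [0,0,0.03,0,0,0]
    - [0,0,0,0,0,0]

```text
time_s: 44.1
tool_pos: [492.7, -143.8, 70.6]
ee_rot: [[0.999, 0.053, -0.01], [0.053, -0.999, 0.005], [-0.009, -0.005, -1.0]]
wrist_force: [-0.9, 0.4, -1.3]
gripper_width: 1.003
```

```bash
python3 -c "
from h import *
plan(feed(-1,226.4,17),Rdown(3.5))
"
```

```text
t 44.1 tcp [ 492.7 -143.8   70.6] w 1.003 F [-0.9  0.4 -1.3] q [-0.43 -0.05  2.    0.    1.2  -0.48]
 shift now-axes [-3.5 -2.4 53.7] new-axes [-4.  -2.7 53.6] rot [-0.0053  0.0094 -0.0077] |d| 53.8
```

Request:
servo_tool:
  series:
    - [-0.0035,0,0,0,0,-0.008]
    - [0,-0.001,0.03,0,0,0]
    - [0,0,0.02,0,0,0]
    - [0,0,0,0,0,0]
    - [0,0,0,0,0,0]

```text
time_s: 44.6
tool_pos: [492.8, -141.6, 25.3]
ee_rot: [[0.998, 0.067, -0.002], [0.067, -0.998, 0.001], [-0.002, -0.002, -1.0]]
wrist_force: [1.0, 0.6, 0.4]
gripper_width: 1.001
```

Request:
servo_tool:
  series:
    - [0,0,0,0,0,0]
    - [0,0,0,0,0,0]

```text
time_s: 44.8
tool_pos: [493.7, -142.3, 26.1]
ee_rot: [[0.998, 0.066, 0.0], [0.066, -0.998, 0.0], [0.0, -0.0, -1.0]]
wrist_force: [0.8, -0.2, -1.2]
gripper_width: 0.998
```

```bash
python3 -c "
from h import *
plan(feed(-1,226.4,15),Rdown(3.5))
"
```

```text
t 44.8 tcp [ 493.7 -142.3   26.1] w 0.998 F [ 0.8 -0.2 -1.2] q [-0.43  0.01  2.02  0.    1.11 -0.49]
 shift now-axes [-5.1 -1.2 11.1] new-axes [-5.1 -1.2 11.1] rot [-0.0004 -0.0002  0.0048] |d| 12.3
```

Request:
servo_tool:
  series:
    - [-0.005,-0.001,0.005,0,0,0.005]
    - [0,0,0.005,0,0,0]
    - [0,0,0,0,0,0]
    - [0,0,0,0,0,0]

```text
time_s: 45.2
tool_pos: [487.1, -141.1, 13.9]
ee_rot: [[0.998, 0.06, -0.003], [0.06, -0.998, 0.002], [-0.003, -0.002, -1.0]]
wrist_force: [-0.7, -0.3, -0.2]
gripper_width: 1.0
```

Request:
servo_tool:
  series:
    - [0,0,0,0,0,0]
    - [0,0,0,0,0,0]
    - [0,0,0,0,0,0]
    - [0,0,0,0,0,0]
    - [0,0,0,0,0,0]
  fingers: 1
  newtons: 40

```text
time_s: 45.7
tool_pos: [488.0, -141.4, 14.7]
ee_rot: [[0.998, 0.06, -0.002], [0.06, -0.998, 0.001], [-0.001, -0.001, -1.0]]
wrist_force: [1.4, -1.2, 1.0]
gripper_width: 0.649
```

```bash
python3 -c "
from h import *
infeed()
"
```

```text
t 45.7 tcp in feed [ -1.6 226.4  14.7] F [ 1.4 -1.3  1. ] rot err [-0.0013  0.0015  0.0255] w 0.649
```

Request:
servo_tool:
  series:
    - [0.0012,0,0,0,0,0.0255]
    - [0,0.003,0,0,0,0]
    - [0,0.003,0,0,0,0]
    - [0,0.003,0,0,0,0]
    - [0,0,0,0,0,0]

```text
time_s: 46.2
tool_pos: [489.2, -149.6, 14.8]
ee_rot: [[0.999, 0.034, -0.002], [0.034, -0.999, 0.003], [-0.002, -0.003, -1.0]]
wrist_force: [-0.2, 4.2, 5.3]
gripper_width: 0.647
```

```bash
python3 -c "
from h import *
infeed()
"
```

```text
t 46.2 tcp in feed [ -0.7 218.1  14.8] F [-0.   4.2  5.3] rot err [-0.0033  0.0023 -0.0011] w 0.647
```

Request:
servo_tool:
  series:
    - [0.0002,0.001,0,0,0,0]
    - [0,0.001,0,0,0,0]
    - [0,0.001,0,0,0,0]
    - [0,0.001,0,0,0,0]
    - [0,0,0,0,0,0]

```text
time_s: 46.7
tool_pos: [489.5, -152.8, 14.7]
ee_rot: [[0.999, 0.034, -0.003], [0.034, -0.999, 0.005], [-0.002, -0.005, -1.0]]
wrist_force: [-0.9, 6.9, 6.4]
gripper_width: 0.648
```

```bash
python3 -c "
from h import *
infeed()
s=read_camera('side');crop(s,330,170,490,290,5,'pics/h1s.png')
"
```

```text
t 46.7 tcp in feed [ -0.5 214.9  14.7] F [-0.7  6.9  6.4] rot err [-0.0047  0.0024 -0.0009] w 0.648
```

View pics/h1s.png

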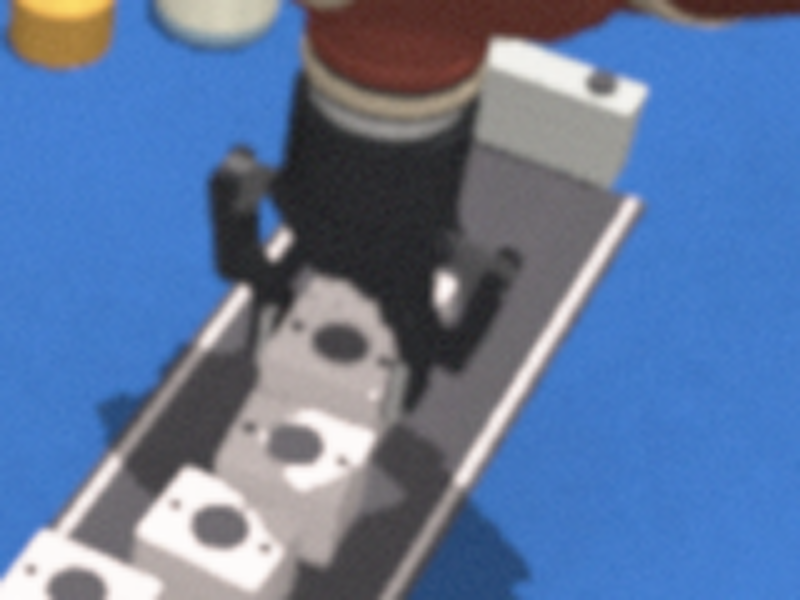

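Request:
servo_tool:
  series:
    - [0,0.001,0,0,0,0]
    - [0,0.001,0,0,0,0]
    - [0,0,0,0,0,0]
    - [0,0,0,0,0,0]

```text
time_s: 47.15
tool_pos: [489.7, -154.8, 14.7]
ee_rot: [[0.999, 0.034, -0.002], [0.034, -0.999, 0.004], [-0.002, -0.005, -1.0]]
wrist_force: [-0.7, 6.9, 6.1]
gripper_width: 0.649
```

```bash
python3 -c "
from h import *
infeed()
"
```

```text
t 47.15 tcp in feed [ -0.4 213.   14.7] F [-0.4  7.   6.1] rot err [-0.0046  0.0022 -0.0008] w 0.649
```

Request:
servo_tool:
  series:
    - [0,0,0,0,0,0]
    - [0,0,0,0,0,0]
    - [0,0,0,0,0,0]
    - [0,0,-0.02,0,0,0]
    - [0,0,-0.03,0,0,0]
  fingers: 0

```text
time_s: 47.65
tool_pos: [487.3, -155.5, 62.3]
ee_rot: [[0.999, 0.034, -0.008], [0.034, -0.999, 0.004], [-0.008, -0.004, -1.0]]
wrist_force: [0.5, -0.9, 0.6]
gripper_width: 1.001
```

Request:
servo_tool:
  series:
    - [-0.009,-0.033,0,0,0,0]
    - [0,-0.034,0,0,0,-0.089]
    - [0,0,0,0,0,0]
    - [0,0,0,0,0,0]

```text
time_s: 48.05
tool_pos: [478.0, -89.4, 64.2]
ee_rot: [[0.992, 0.124, -0.003], [0.124, -0.992, 0.001], [-0.003, -0.001, -1.0]]
wrist_force: [-0.4, 0.2, 0.1]
gripper_width: 1.001
```

```bash
python3 -c "
from h import *
infeed()
plan(feed(-9,280.3,15),Rdown(7.1))
"
```

```text
t 48.05 tcp in feed [ -9.8 278.7  64.2] F [-0.4  0.3  0.1] rot err [-0.0013  0.0027  0.0895] w 1.001
t 48.05 tcp [478.  -89.4  64.2] w 1.001 F [-0.4  0.2  0.1] q [-0.34 -0.11  2.07  0.    1.19 -0.46]
 shift now-axes [ 1.1 -1.5 49.2] new-axes [ 0.9 -1.5 49.2] rot [-0.0015  0.0027  0.0005] |d| 49.3
```

Request:
servo_tool:
  series:
    - [0.0005,-0.001,0.025,-0.001,0.002,0]
    - [0,0,0.018,0,0,0]
    - [0,0,0.007,0,0,0]
    - [0,0,0,0,0,0]
    - [0,0,0,0,0,0]

```text
time_s: 48.55
tool_pos: [479.0, -89.2, 15.0]
ee_rot: [[0.992, 0.123, 0.0], [0.123, -0.992, 0.001], [0.0, -0.001, -1.0]]
wrist_force: [0.2, 0.7, 0.5]
gripper_width: 1.0
```

```bash
python3 -c "
from h import *
plan(feed(-9,280.3,15),Rdown(7.1))
"
```

```text
t 48.55 tcp [479.  -89.2  15. ] w 1.0 F [0.2 0.7 0.5] q [-0.34 -0.03  2.09  0.    1.08 -0.46]
 shift now-axes [-0.1 -1.4  0. ] new-axes [-0.1 -1.4  0. ] rot [-0.0006 -0.0002 -0.0009] |d| 1.4
```

Request:
servo_tool:
  series:
    - [0,0,0,0,0,0]
    - [0,0,0,0,0,0]
    - [0,0,0,0,0,0]
    - [0,0,0,0,0,0]
    - [0,0,0,0,0,0]
  fingers: 1

```text
time_s: 49.05
tool_pos: [479.3, -88.9, 15.6]
ee_rot: [[0.992, 0.124, 0.001], [0.124, -0.992, 0.0], [0.001, 0.0, -1.0]]
wrist_force: [-0.7, -0.4, 6.5]
gripper_width: 0.646
```

Request:
servo_tool:
  series:
    - [0.002,0,0,0,0,0.03]
    - [0.002,0,0,0,0,0.03]
    - [0.002,0,0,0,0,0.029]
    - [0.0026,0,0,0,0,0]
    - [0,0,0,0,0,0]

```text
time_s: 49.55
tool_pos: [485.6, -87.9, 15.7]
ee_rot: [[0.999, 0.036, -0.006], [0.036, -0.999, 0.001], [-0.006, -0.001, -1.0]]
wrist_force: [-10.9, -0.2, 17.0]
gripper_width: 0.649
```

```bash
python3 -c "
from h import *
infeed()
"
```

```text
t 49.55 tcp in feed [ -2.1 280.   15.7] F [-10.9   0.2  17. ] rot err [-0.0013  0.0059  0.0008] w 0.649
```

Request:
servo_tool:
  series:
    - [0.0005,0,-0.0015,0,0,0]
    - [0,0.004,0,0,0,0]
    - [0,0.004,0,0,0,0]
    - [0,0.004,0,0,0,0]
    - [0,0,0,0,0,0]

```text
time_s: 50.05
tool_pos: [487.9, -100.6, 15.6]
ee_rot: [[0.999, 0.034, -0.001], [0.034, -0.999, 0.0], [-0.001, -0.0, -1.0]]
wrist_force: [0.5, -1.1, -1.1]
gripper_width: 0.652
```

```bash
python3 -c "
from h import *
infeed()
"
```

```text
t 50.05 tcp in feed [ -0.3 267.2  15.6] F [ 0.4 -1.2 -1.1] rot err [-0.0002  0.0006 -0.0005] w 0.652
```

Request:
servo_tool:
  series:
    - [0,0.002,0.0007,0,0,0]
    - [0,0.002,0,0,0,0]
    - [0,0.002,0,0,0,0]
    - [0,0.002,0,0,0,0]
    - [0,0,0,0,0,0]

```text
time_s: 50.55
tool_pos: [488.6, -108.0, 15.6]
ee_rot: [[0.999, 0.035, 0.0], [0.035, -0.999, 0.001], [0.0, -0.001, -1.0]]
wrist_force: [0.2, 4.6, 3.6]
gripper_width: 0.647
```

Request:
servo_tool:
  series:
    - [0,0.001,0,0,0,0]
    - [0,0.001,0,0,0,0]
    - [0,0.001,0,0,0,0]
    - [0,0.001,0,0,0,0]
    - [0,0,0,0,0,0]

```text
time_s: 51.05
tool_pos: [488.9, -112.0, 15.6]
ee_rot: [[0.999, 0.035, 0.001], [0.035, -0.999, 0.001], [0.001, -0.001, -1.0]]
wrist_force: [0.6, 3.6, 5.5]
gripper_width: 0.651
```

```bash
python3 -c "
from h import *
infeed()
"
```

```text
t 51.05 tcp in feed [  0.3 255.7  15.6] F [0.7 3.6 5.5] rot err [-0.0006 -0.0006 -0.    ] w 0.651
```

Request:
servo_tool:
  series:
    - [-0.0006,0.001,0,0,0,0]
    - [0,0.001,0,0,0,0]
    - [0,0.001,0,0,0,0]
    - [0,0,0,0,0,0]

```text
time_s: 51.45
tool_pos: [488.4, -113.7, 15.6]
ee_rot: [[0.999, 0.035, 0.001], [0.035, -0.999, 0.003], [0.001, -0.003, -1.0]]
wrist_force: [1.9, 9.2, 5.8]
gripper_width: 0.652
```

```bash
python3 -c "
from h import *
infeed()
"
```

```text
t 51.45 tcp in feed [-2.00e-01  2.54e+02  1.56e+01] F [2.2 9.1 5.8] rot err [-0.0034 -0.0007 -0.0002] w 0.652
```

Request:
servo_tool:
  series:
    - [0,0,0,0,0,0]
    - [0,0,0,0,0,0]
    - [0,0,0,0,0,0]
    - [0,0,-0.02,0,0,0]
    - [0,0,-0.03,0,0,0]
  fingers: 0

```text
time_s: 51.95
tool_pos: [485.5, -114.5, 63.1]
ee_rot: [[0.999, 0.035, -0.006], [0.035, -0.999, 0.002], [-0.006, -0.003, -1.0]]
wrist_force: [-0.2, 0.3, 0.8]
gripper_width: 1.001
```

Request:
servo_tool:
  series:
    - [-0.002,-0.043,0,0,0,0]
    - [0,-0.043,0,0,0,0.04]
    - [0,0,0,0,0,0]
    - [0,0,0,0,0,0]

```text
time_s: 52.35
tool_pos: [482.5, -28.7, 64.9]
ee_rot: [[1.0, -0.003, -0.001], [-0.003, -1.0, 0.0], [-0.001, -0.0, -1.0]]
wrist_force: [-0.2, 0.5, 0.8]
gripper_width: 0.999
```

```bash
python3 -c "
from h import *
plan(feed(-2.4,338.9,15),Rdown(2-2.3))
t=read_camera('top');holes(t)
"
```

```text
t 52.35 tcp [482.5 -28.7  64.9] w 0.999 F [-0.2  0.5  0.8] q [-0.21 -0.12  2.08 -0.    1.19 -0.21]
 shift now-axes [ 0.8  0.3 49.9] new-axes [ 0.8  0.3 49.9] rot [-0.0001  0.0011  0.0022] |d| 49.9
```

Request:
servo_tool:
  series:
    - [0.0005,0,0.025,0,0.001,0.002]
    - [0,0,0.018,0,0,0]
    - [0,0,0.007,0,0,0]
    - [0,0,0,0,0,0]
    - [0,0,0,0,0,0]

```text
time_s: 52.9
tool_pos: [483.9, -29.7, 15.8]
ee_rot: [[1.0, -0.008, 0.001], [-0.008, -1.0, 0.001], [0.001, -0.001, -1.0]]
wrist_force: [0.7, 0.4, 0.0]
gripper_width: 0.998
```

Request:
servo_tool:
  series:
    - [0,0,0,0,0,0]
    - [0,0,0,0,0,0]
    - [0,0,0,0,0,0]
    - [0,0,0,0,0,0]
    - [0,0,0,0,0,0]
  fingers: 1

```text
time_s: 53.4
tool_pos: [484.2, -29.1, 16.4]
ee_rot: [[1.0, -0.007, 0.002], [-0.007, -1.0, 0.0], [0.002, -0.0, -1.0]]
wrist_force: [-0.2, -1.1, 5.6]
gripper_width: 0.645
```

```bash
python3 -c "
from h import *
infeed()
"
```

```text
t 53.4 tcp in feed [ -1.5 338.7  16.4] F [-0.2 -1.1  5.6] rot err [-0.0004 -0.0019 -0.0418] w 0.645
```

Request:
servo_tool:
  series:
    - [0,0.002,-0.0007,0,0,-0.021]
    - [0.0005,0.006,0,0,0,-0.021]
    - [0.0005,0.008,0,0,0,0]
    - [0,0.008,0,0,0,0]
    - [0,0.008,0,0,0,0]

```text
time_s: 53.9
tool_pos: [485.8, -60.7, 16.5]
ee_rot: [[0.999, 0.035, 0.001], [0.035, -0.999, 0.002], [0.002, -0.002, -1.0]]
wrist_force: [0.0, 4.2, 6.0]
gripper_width: 0.645
```

Request:
servo_tool:
  series:
    - [0,0.003,0,0,0,0]
    - [0,0,0,0,0,0]
    - [0,0,0,0,0,0]

```text
time_s: 54.2
tool_pos: [485.9, -64.4, 16.4]
ee_rot: [[0.999, 0.035, 0.002], [0.035, -0.999, 0.0], [0.002, -0.0, -1.0]]
wrist_force: [1.1, 0.8, 3.9]
gripper_width: 0.647
```

```bash
python3 -c "
from h import *
infeed()
"
```

```text
t 54.2 tcp in feed [ -1.  303.4  16.4] F [1.1 0.8 3.9] rot err [-0.0001 -0.0016 -0.0002] w 0.647
```

Request:
servo_tool:
  series:
    - [0.0006,0.002,0,0,0,0]
    - [0,0.0015,0,0,0,0]
    - [0,0.0015,0,0,0,0]
    - [0,0.001,0,0,0,0]
    - [0,0,0,0,0,0]

```text
time_s: 54.7
tool_pos: [486.5, -68.6, 16.4]
ee_rot: [[0.999, 0.035, 0.001], [0.035, -0.999, 0.004], [0.001, -0.004, -1.0]]
wrist_force: [-1.0, 9.0, 7.7]
gripper_width: 0.648
```

```bash
python3 -c "
from h import *
infeed()
"
```

```text
t 54.7 tcp in feed [ -0.5 299.2  16.4] F [-0.7  9.   7.7] rot err [-0.0038 -0.0011 -0.0001] w 0.648
```

Request:
servo_tool:
  series:
    - [0,0.001,0,0,0,0]
    - [0,0,0,0,0,0]
    - [0,0,0,0,0,0]

```text
time_s: 55.0
tool_pos: [486.6, -68.7, 16.5]
ee_rot: [[0.999, 0.035, 0.001], [0.035, -0.999, 0.006], [0.001, -0.006, -1.0]]
wrist_force: [-0.4, 11.9, 8.5]
gripper_width: 0.65
```

Request:
servo_tool:
  series:
    - [0,0,0,0,0,0]
    - [0,0,0,0,0,0]
    - [0,0,0,0,0,0]
    - [0,0,-0.02,0,0,0]
    - [0,0,-0.04,0,0,0]
  fingers: 0

```text
time_s: 55.5
tool_pos: [482.7, -70.4, 72.5]
ee_rot: [[0.999, 0.035, -0.008], [0.035, -0.999, 0.003], [-0.008, -0.003, -1.0]]
wrist_force: [0.2, 0.4, -0.2]
gripper_width: 1.002
```

Request:
servo_tool:
  series:
    - [0.01,-0.045,0,0,0,0]
    - [0.01,-0.045,0,0,0,0]
    - [0.012,-0.045,0,0,0,-0.015]
    - [0,-0.045,0,0,0,0]
    - [0,-0.045,0,0,0,0]

```text
time_s: 56.0
tool_pos: [508.9, 156.3, 75.9]
ee_rot: [[0.999, 0.05, 0.0], [0.05, -0.999, 0.0], [0.0, -0.0, -1.0]]
wrist_force: [0.2, -0.1, 0.4]
gripper_width: 1.003
```

Request:
servo_tool:
  series:
    - [0,-0.045,0,0,0,0]
    - [0,0,0,0,0,0]
    - [0,0,0,0,0,0]

```text
time_s: 56.3
tool_pos: [506.4, 200.3, 75.7]
ee_rot: [[0.999, 0.052, -0.0], [0.052, -0.999, -0.0], [-0.0, 0.0, -1.0]]
wrist_force: [0.1, -0.3, 0.1]
gripper_width: 1.0
```

```bash
python3 -c "
from h import *
infeed()
t=read_camera('top');holes(t)
crop(t,240,270,500,370,3,'pics/i1.png')
"
```

```text
t 56.3 tcp in feed [ 28.7 567.2  75.7] F [ 0.1 -0.3  0.1] rot err [0.0001 0.0001 0.0171] w 1.0
bore 31.1 399.7 mid 30.9 400.0 ang 0.8 sep 42.2 [np.float64(133.3), np.float64(7.1), np.float64(6.1)]
```

View pics/i1.png

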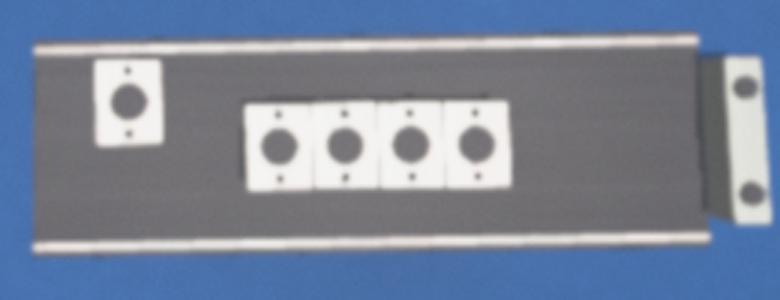

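```bash
cat >> h.py <<'E'
def row(c,roi=(240,270,476,352),k=8):
    x0,y0,x1,y1=roi
    im=cv2.cvtColor(c["image"][y0:y1,x0:x1],cv2.COLOR_BGR2GRAY)
    im=cv2.resize(im,None,fx=k,fy=k,interpolation=cv2.INTER_CUBIC)
    out=[]
    for q in rects(c,roi,300):
        if onplane(c,q,44)[2]<38: continue
        m=np.zeros_like(im);hull=cv2.convexHull((((q-[x0,y0])+.5)*k-.5).astype(np.int32))
        cv2.fillConvexPoly(m,hull,255);m=cv2.erode(m,np.ones((3*k,3*k)))
        w=np.where(m>0,np.clip(215-im.astype(float),0,None),0)
        n,lab,st,ce=cv2.connectedComponentsWithStats(((w>8)*255).astype(np.uint8))
        big=[];sm=[]
        for i in range(1,n):
            a=st[i,4]/k/k
            yy,xx=np.where(lab==i);ww=w[yy,xx];p=toz(c,[(xx@ww/ww.sum()+.5)/k-.5+x0,(yy@ww/ww.sum()+.5)/k-.5+y0],44)[0,:2]-TC
            p=np.array([p@FX,p@FY])
            if 90<a<180: big.append(p)
            elif 1<a<12: sm.append(p)
        for b in big:
            u=[s for s in sm if 16<s[0]-b[0]<26 and abs(s[1]-b[1])<6];v=[s for s in sm if 16<b[0]-s[0]<26 and abs(s[1]-b[1])<6]
            ang=np.degrees(np.arctan2(u[0][1]-v[0][1],u[0][0]-v[0][0])) if u and v else np.nan
            out.append([*b,ang])
    out=sorted(out,key=lambda v:v[1])
    for i,v in enumerate(out): print("bore x %.1f y %.1f ang %.1f"%tuple(v),"" if i==0 else "step %.1f"%(v[1]-out[i-1][1]))
E
python3 -c "
from h import *
t=read_camera('top');row(t)
plan(feed(31,399.8,70),Rdown(2.8))
"
```

```text
bore x -0.8 y 167.1 ang 0.4 
bore x -0.2 y 211.1 ang 0.5 step 44.0
bore x -0.2 y 255.1 ang -0.5 step 44.0
bore x -0.2 y 299.2 ang 0.5 step 44.0
bore x 31.1 y 399.7 ang 0.9 step 100.5
t 56.4 tcp [506.6 198.9  75.8] w 1.003 F [ 0.8 -1.  -0.2] q [0.24 0.01 1.93 0.   1.2  0.19]
 shift now-axes [ -0.3 166.    5.8] new-axes [ -0.2 166.    5.8] rot [-0.0002  0.0001  0.0002] |d| 166.1
```

The four blanks are closed up (steps 44.0 mm, x within 0.6 mm). Now the knocked blank5.

Request:
servo_tool:
  series:
    - [0,0.0415,0,0,0,0]
    - [0,0.0415,0,0,0,0]
    - [0,0.0415,0,0,0,0]
    - [0,0.0415,0,0,0,0]
    - [0,0,0,0,0,0]

```text
time_s: 56.9
tool_pos: [515.1, 28.7, 76.2]
ee_rot: [[0.999, 0.042, 0.001], [0.042, -0.999, -0.001], [0.001, 0.001, -1.0]]
wrist_force: [0.2, 0.1, -0.4]
gripper_width: 1.0
```

Request:
servo_tool:
  series:
    - [0,0,0.03,0,0,0]
    - [0,0,0.01,0,0,0]
    - [0,0,0,0,0,0]
    - [0,0,0,0,0,0]

```text
time_s: 57.3
tool_pos: [514.9, 34.3, 36.2]
ee_rot: [[0.999, 0.05, -0.0], [0.05, -0.999, 0.001], [0.0, -0.001, -1.0]]
wrist_force: [0.1, 0.0, -0.6]
gripper_width: 0.998
```

```bash
python3 -c "
from h import *
plan(feed(31,399.8,15.5),Rdown(2.8))
"
```

```text
t 57.3 tcp [514.9  34.3  36.2] w 0.998 F [ 0.1  0.  -0.6] q [-0.08  0.    2.01  0.    1.13 -0.13]
 shift now-axes [-0.5  1.3 20.7] new-axes [-0.5  1.3 20.7] rot [-0.001  -0.      0.0012] |d| 20.7
```

Request:
servo_tool:
  series:
    - [0,0.001,0.012,0,0,0.001]
    - [0,0,0.008,0,0,0]
    - [0,0,0,0,0,0]
    - [0,0,0,0,0,0]

```text
time_s: 57.7
tool_pos: [514.8, 33.4, 15.7]
ee_rot: [[0.999, 0.049, -0.0], [0.049, -0.999, 0.001], [-0.0, -0.001, -1.0]]
wrist_force: [-0.2, -0.6, 0.2]
gripper_width: 1.0
```

Request:
servo_tool:
  series:
    - [0,0,0,0,0,0]
    - [0,0,0,0,0,0]
    - [0,0,0,0,0,0]
    - [0,0,0,0,0,0]
    - [0,0,0,0,0,0]
  fingers: 1

```text
time_s: 58.2
tool_pos: [515.5, 33.2, 16.7]
ee_rot: [[0.999, 0.049, 0.001], [0.049, -0.999, 0.001], [0.001, -0.001, -1.0]]
wrist_force: [-1.6, -0.0, 2.8]
gripper_width: 0.651
```

```bash
python3 -c "
from h import *
infeed()
"
```

```text
t 58.2 tcp in feed [ 32.  399.9  16.7] F [-1.6  0.   2.8] rot err [-0.0008 -0.0013  0.014 ] w 0.651
```

Request:
servo_tool:
  series:
    - [-0.0065,0.006,-0.0007,0,0,0.014]
    - [-0.0065,0.006,0,0,0,0]
    - [-0.0065,0.006,0,0,0,0]
    - [-0.0065,0.006,0,0,0,0]
    - [-0.006,0.006,0,0,0,0]

```text
time_s: 58.7
tool_pos: [483.6, 1.5, 16.7]
ee_rot: [[0.999, 0.035, 0.001], [0.035, -0.999, 0.001], [0.001, -0.001, -1.0]]
wrist_force: [-0.4, -0.5, -2.1]
gripper_width: 0.643
```

Request:
servo_tool:
  series:
    - [0,0.008,0,0,0,0]
    - [0,0.008,0,0,0,0]
    - [0,0,0,0,0,0]
    - [0,0,0,0,0,0]

```text
time_s: 59.1
tool_pos: [484.7, -15.1, 16.7]
ee_rot: [[0.999, 0.035, -0.0], [0.035, -0.999, -0.001], [-0.0, 0.001, -1.0]]
wrist_force: [-1.8, -3.1, 1.6]
gripper_width: 0.647
```

```bash
python3 -c "
from h import *
infeed()
"
```

```text
t 59.1 tcp in feed [ -0.5 352.7  16.7] F [-1.9 -3.   1.6] rot err [ 0.001   0.0003 -0.0002] w 0.647
```

Request:
servo_tool:
  series:
    - [0.0003,0.003,0.0005,0,0,0]
    - [0,0.003,0,0,0,0]
    - [0,0.002,0,0,0,0]
    - [0,0.001,0,0,0,0]
    - [0,0,0,0,0,0]

```text
time_s: 59.6
tool_pos: [486.1, -22.5, 16.7]
ee_rot: [[0.999, 0.035, 0.002], [0.035, -0.999, 0.002], [0.002, -0.002, -1.0]]
wrist_force: [0.5, 4.5, 5.4]
gripper_width: 0.648
```

Request:
servo_tool:
  series:
    - [0,0.001,0,0,0,0]
    - [0,0.001,0,0,0,0]
    - [0,0.0005,0,0,0,0]
    - [0,0,0,0,0,0]

```text
time_s: 60.0
tool_pos: [486.1, -24.7, 16.7]
ee_rot: [[0.999, 0.035, 0.002], [0.035, -0.999, 0.003], [0.002, -0.003, -1.0]]
wrist_force: [0.1, 5.9, 4.7]
gripper_width: 0.643
```

```bash
python3 -c "
from h import *
infeed()
"
```

```text
t 60.0 tcp in feed [  0.6 343.1  16.7] F [0.3 5.9 4.7] rot err [-0.0025 -0.0016 -0.0001] w 0.643
```

Request:
servo_tool:
  series:
    - [-0.0009,0.001,0,0,0,0]
    - [0,0.001,0,0,0,0]
    - [0,0.001,0,0,0,0]
    - [0,0,0,0,0,0]

```text
time_s: 60.4
tool_pos: [485.7, -26.4, 16.7]
ee_rot: [[0.999, 0.035, 0.003], [0.035, -0.999, 0.005], [0.003, -0.005, -1.0]]
wrist_force: [2.4, 11.9, 5.5]
gripper_width: 0.644
```

```bash
python3 -c "
from h import *
infeed()
"
```

```text
t 60.4 tcp in feed [1.000e-01 3.414e+02 1.670e+01] F [ 2.8 11.8  5.5] rot err [-0.0053 -0.0028 -0.0003] w 0.644
```

Request:
servo_tool:
  series:
    - [0,0,0,0,0,0]
    - [0,0,0,0,0,0]
    - [0,0,0,0,0,0]
    - [0,0,-0.02,0,0,0]
    - [0,0,-0.04,0,0,0]
  fingers: 0

```text
time_s: 60.9
tool_pos: [481.2, -28.4, 72.9]
ee_rot: [[0.999, 0.035, -0.008], [0.035, -0.999, 0.002], [-0.008, -0.002, -1.0]]
wrist_force: [0.6, -0.2, -0.3]
gripper_width: 1.0
```

Request:
servo_tool:
  series:
    - [0,-0.045,0,0,0,0]
    - [0,-0.045,0,0,0,0]
    - [0,-0.045,0,0,0,0]
    - [0,-0.045,0,0,0,0]
    - [0,-0.045,0,0,0,0]

```text
time_s: 61.4
tool_pos: [476.5, 197.5, 76.3]
ee_rot: [[0.999, 0.034, 0.001], [0.034, -0.999, 0.0], [0.001, -0.0, -1.0]]
wrist_force: [1.0, -1.3, 0.1]
gripper_width: 1.002
```

Request:
servo_tool:
  series:
    - [0,0,0,0,0,0]
    - [0,0,0,0,0,0]

```text
time_s: 61.6
tool_pos: [476.5, 196.6, 76.0]
ee_rot: [[0.999, 0.037, -0.0], [0.037, -0.999, -0.0], [-0.0, 0.0, -1.0]]
wrist_force: [-0.0, -0.9, -0.3]
gripper_width: 1.0
```

```bash
python3 -c "
from h import *
infeed()
t=read_camera('top');row(t)
crop(t,240,270,500,370,3,'pics/j1.png')
"
```

```text
t 61.6 tcp in feed [ -1.3 564.6  76. ] F [-0.1 -0.9 -0.3] rot err [0.0001 0.     0.0022] w 1.0
bore x -1.0 y 165.4 ang 0.1 
bore x -0.7 y 209.5 ang 0.4 step 44.1
bore x -0.6 y 253.4 ang -0.8 step 43.9
bore x -0.6 y 297.5 ang 0.8 step 44.1
bore x 0.3 y 341.5 ang -0.5 step 44.0
```

View pics/j1.png

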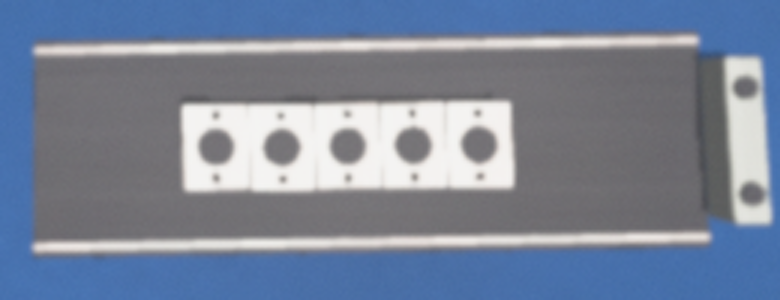

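The row is straight and closed, with b1's front face 143 mm from the stop. I'll set the fingers to a two-point pusher about 30 mm apart and bring them down behind blank5.

Request:
servo_tool:
  series:
    - [0.001,0.04,0,0,0,0.002]
    - [0,0.04,0,0,0,0]
    - [0,0.04,0,0,0,0]
    - [0,0.025,0,0,0,0]
    - [0,0,0,0,0,0]
  fingers: 0.65

```text
time_s: 62.15
tool_pos: [482.5, 47.4, 76.1]
ee_rot: [[1.0, 0.026, 0.0], [0.026, -1.0, -0.0], [0.0, 0.0, -1.0]]
wrist_force: [0.8, 0.8, -1.3]
gripper_width: 0.347
```

Request:
servo_tool:
  series:
    - [0,0,0.03,0,0,0]
    - [0,0,0.02,0,0,0]
    - [0,0,0.008,0,0,0]
    - [0,0,0,0,0,0]
    - [0,0,0,0,0,0]

```text
time_s: 62.65
tool_pos: [483.2, 51.5, 19.0]
ee_rot: [[0.999, 0.033, 0.001], [0.033, -0.999, 0.001], [0.001, -0.001, -1.0]]
wrist_force: [0.5, -0.2, 0.6]
gripper_width: 0.349
```

```bash
python3 -c "
from h import *
infeed()
s=read_camera('side');crop(s,300,190,460,330,5,'pics/k1.png')
"
```

```text
t 62.65 tcp in feed [4.000e-01 4.193e+02 1.900e+01] F [ 0.5 -0.2  0.6] rot err [-0.0009 -0.0014 -0.0021] w 0.349
```

View pics/k1.png

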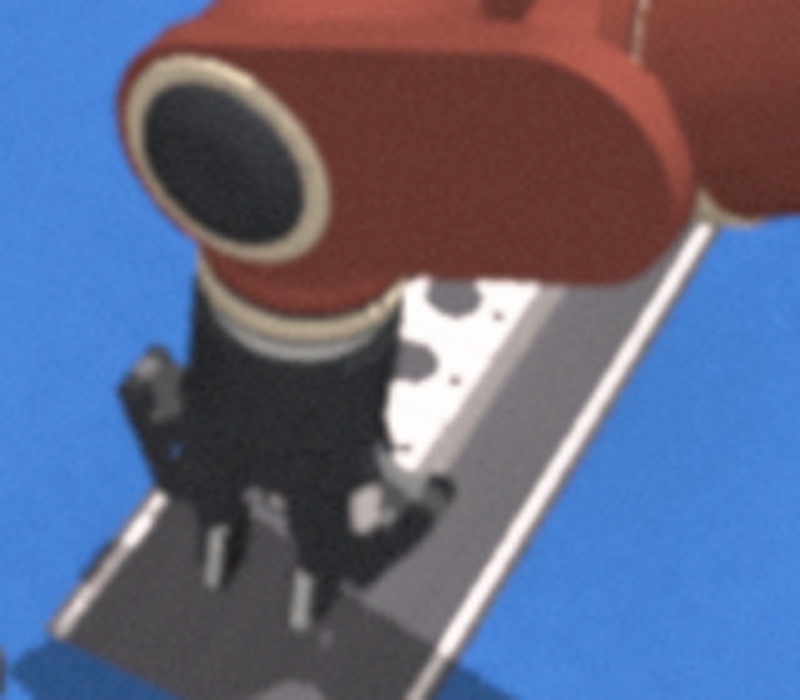

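Request:
servo_tool:
  series:
    - [-0.0007,0.01,0,0,0,-0.002]
    - [0,0.01,0,0,0,0]
    - [0,0.01,0,0,0,0]
    - [0,0.005,0,0,0,0]
    - [0,0,0,0,0,0]

```text
time_s: 63.2
tool_pos: [483.4, 15.6, 18.4]
ee_rot: [[0.999, 0.033, 0.001], [0.033, -0.999, 0.001], [0.001, -0.001, -1.0]]
wrist_force: [-0.6, 0.7, 1.1]
gripper_width: 0.353
```

Request:
servo_tool:
  series:
    - [0,0.002,0,0,0,0]
    - [0,0.002,0,0,0,0]
    - [0,0.002,0,0,0,0]
    - [0,0.002,0,0,0,0]
    - [0,0.002,0,0,0,0]

```text
time_s: 63.7
tool_pos: [483.6, 6.6, 18.2]
ee_rot: [[0.999, 0.035, 0.0], [0.035, -0.999, 0.001], [0.0, -0.001, -1.0]]
wrist_force: [0.4, 3.0, 0.2]
gripper_width: 0.348
```

```bash
python3 -c "
from h import *
infeed()
"
```

```text
t 63.7 tcp in feed [ -0.9 374.4  18.2] F [0.5 3.  0.2] rot err [-0.0013 -0.0005  0.0002] w 0.348
```

Request:
servo_tool:
  series:
    - [0.0003,0.002,0,0,0,0]
    - [0,0.003,0,0,0,0]
    - [0,0.003,0,0,0,0]
    - [0,0.003,0,0,0,0]
    - [0,0.003,0,0,0,0]

```text
time_s: 64.2
tool_pos: [484.2, -4.8, 18.3]
ee_rot: [[0.999, 0.034, 0.0], [0.034, -0.999, 0.007], [0.0, -0.007, -1.0]]
wrist_force: [-1.1, 11.5, 3.0]
gripper_width: 0.353
```

Request:
servo_tool:
  series:
    - [0,0.003,0,0,0,0]
    - [0,0.003,0,0,0,0]
    - [0,0.003,0,0,0,0]
    - [0,0.003,0,0,0,0]
    - [0,0.003,0,0,0,0]

```text
time_s: 64.7
tool_pos: [484.7, -19.7, 18.3]
ee_rot: [[0.999, 0.034, -0.0], [0.034, -0.999, 0.007], [0.0, -0.007, -1.0]]
wrist_force: [0.2, 12.0, 3.2]
gripper_width: 0.351
```

Request:
servo_tool:
  series:
    - [0,0.003,0,0,0,0]
    - [0,0.003,0,0,0,0]
    - [0,0.003,0,0,0,0]
    - [0,0.003,0,0,0,0]
    - [0,0.003,0,0,0,0]

```text
time_s: 65.2
tool_pos: [485.2, -34.7, 18.3]
ee_rot: [[0.999, 0.034, -0.0], [0.034, -0.999, 0.007], [0.0, -0.007, -1.0]]
wrist_force: [-1.0, 11.9, 3.7]
gripper_width: 0.352
```

```bash
python3 -c "
from h import *
infeed()
t=read_camera('top');crop(t,280,240,500,370,3.5,'pics/l1.png')
s=read_camera('side');crop(s,300,150,460,290,5,'pics/l1s.png')
"
```

```text
t 65.2 tcp in feed [ -0.6 333.2  18.3] F [-0.6 11.9  3.7] rot err [-0.0074 -0.0002 -0.0008] w 0.352
```

View pics/l1.png

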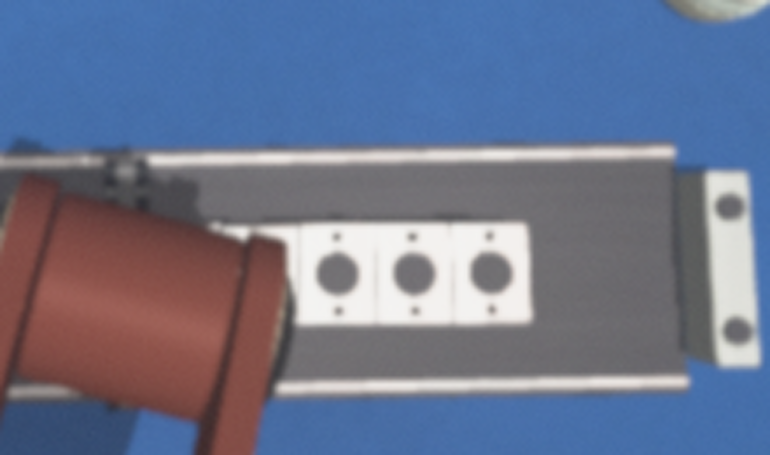

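View pics/l1s.png

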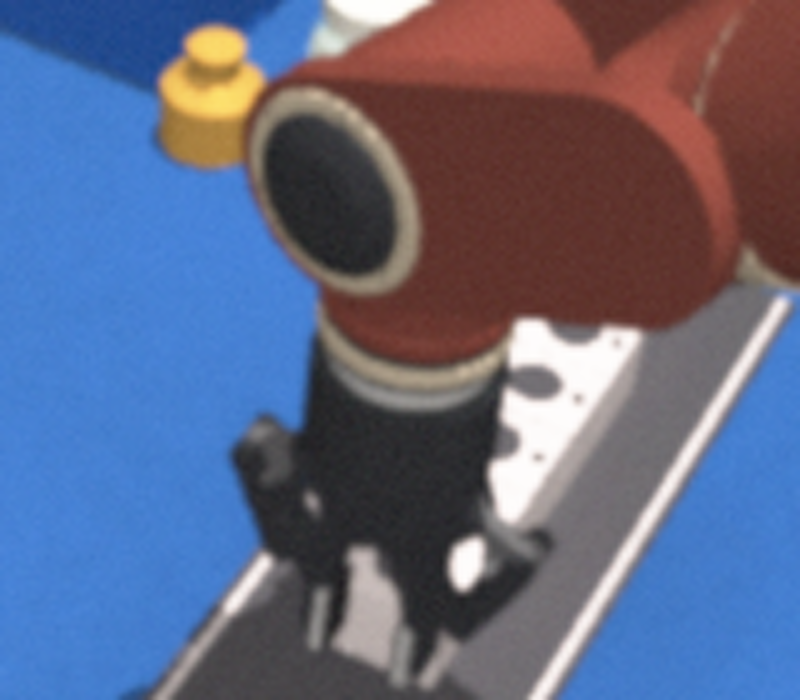

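The row is moving straight and closed (12 N), so I'll continue.

Request:
servo_tool:
  series:
    - [0,0.003,0,0,0,0]
    - [0,0.003,0,0,0,0]
    - [0,0.003,0,0,0,0]
    - [0,0.003,0,0,0,0]
    - [0,0.003,0,0,0,0]

```text
time_s: 65.8
tool_pos: [485.8, -49.6, 18.3]
ee_rot: [[0.999, 0.034, -0.0], [0.034, -0.999, 0.008], [0.0, -0.008, -1.0]]
wrist_force: [-0.7, 12.2, 3.9]
gripper_width: 0.353
```

Request:
servo_tool:
  series:
    - [0,0.003,0,0,0,0]
    - [0,0.003,0,0,0,0]
    - [0,0.003,0,0,0,0]
    - [0,0.003,0,0,0,0]
    - [0,0.003,0,0,0,0]

```text
time_s: 66.3
tool_pos: [486.3, -64.4, 18.3]
ee_rot: [[0.999, 0.034, -0.0], [0.034, -0.999, 0.008], [0.0, -0.008, -1.0]]
wrist_force: [-0.8, 13.7, 4.7]
gripper_width: 0.354
```

Request:
servo_tool:
  series:
    - [0,0.003,0,0,0,0]
    - [0,0.003,0,0,0,0]
    - [0,0.003,0,0,0,0]
    - [0,0.003,0,0,0,0]
    - [0,0.003,0,0,0,0]

```text
time_s: 66.8
tool_pos: [486.9, -79.3, 18.3]
ee_rot: [[0.999, 0.034, -0.0], [0.034, -0.999, 0.008], [0.0, -0.008, -1.0]]
wrist_force: [-0.4, 13.7, 5.0]
gripper_width: 0.349
```

```bash
python3 -c "
from h import *
infeed()
t=read_camera('top');row(t)
"
```

```text
t 66.8 tcp in feed [ -0.6 288.5  18.3] F [ 0.  13.7  5. ] rot err [-0.008  -0.0001 -0.0007] w 0.349
bore x -1.0 y 79.5 ang 0.4 
bore x -0.9 y 123.6 ang 0.2 step 44.1
```

Request:
servo_tool:
  series:
    - [0,0.003,0,0,0,0]
    - [0,0.003,0,0,0,0]
    - [0,0.003,0,0,0,0]
    - [0,0.003,0,0,0,0]
    - [0,0.003,0,0,0,0]

```text
time_s: 67.35
tool_pos: [487.4, -94.2, 18.2]
ee_rot: [[0.999, 0.034, -0.0], [0.034, -0.999, 0.008], [0.0, -0.008, -1.0]]
wrist_force: [-0.9, 12.9, 6.2]
gripper_width: 0.352
```

Request:
servo_tool:
  series:
    - [0,0.003,0,0,0,0]
    - [0,0.003,0,0,0,0]
    - [0,0.003,0,0,0,0]
    - [0,0.003,0,0,0,0]
    - [0,0.003,0,0,0,0]

```text
time_s: 67.85
tool_pos: [487.9, -109.1, 18.3]
ee_rot: [[0.999, 0.034, -0.0], [0.034, -0.999, 0.008], [-0.0, -0.008, -1.0]]
wrist_force: [-0.0, 12.5, 5.3]
gripper_width: 0.348
```

Request:
servo_tool:
  series:
    - [0,0.003,0,0,0,0]
    - [0,0.003,0,0,0,0]
    - [0,0.003,0,0,0,0]
    - [0,0.003,0,0,0,0]
    - [0,0.002,0,0,0,0]

```text
time_s: 68.35
tool_pos: [488.4, -123.1, 18.3]
ee_rot: [[0.999, 0.034, -0.0], [0.034, -0.999, 0.008], [-0.0, -0.008, -1.0]]
wrist_force: [0.1, 14.0, 6.2]
gripper_width: 0.354
```

Request:
servo_tool:
  series:
    - [0,0.002,0,0,0,0]
    - [0,0.0015,0,0,0,0]
    - [0,0.0015,0,0,0,0]
    - [0,0.0015,0,0,0,0]
    - [0,0.0015,0,0,0,0]

```text
time_s: 68.85
tool_pos: [488.7, -130.9, 18.3]
ee_rot: [[0.999, 0.034, -0.0], [0.034, -0.999, 0.009], [-0.0, -0.009, -1.0]]
wrist_force: [-0.1, 14.5, 7.2]
gripper_width: 0.347
```

```bash
python3 -c "
from h import *
infeed()
t=read_camera('top');row(t)
"
```

```text
t 68.85 tcp in feed [ -0.5 236.8  18.3] F [ 0.4 14.5  7.2] rot err [-0.0087  0.     -0.0007] w 0.347
bore x -1.1 y 27.9 ang -0.2 
bore x -0.7 y 72.3 ang -0.3 step 44.4
bore x -0.9 y 113.3 ang nan step 41.0
```

5.8 mm left. I'll go in slow steps until the force rises.

Request:
servo_tool:
  series:
    - [0,0.001,0,0,0,0]
    - [0,0.001,0,0,0,0]
    - [0,0.001,0,0,0,0]
    - [0,0.001,0,0,0,0]
    - [0,0.001,0,0,0,0]

```text
time_s: 69.4
tool_pos: [488.9, -135.8, 18.2]
ee_rot: [[0.999, 0.034, -0.0], [0.034, -0.999, 0.009], [-0.0, -0.009, -1.0]]
wrist_force: [-0.3, 14.3, 5.8]
gripper_width: 0.349
```

Request:
servo_tool:
  series:
    - [0,0.001,0,0,0,0]
    - [0,0.0005,0,0,0,0]
    - [0,0.0005,0,0,0,0]

```text
time_s: 69.7
tool_pos: [488.9, -136.8, 18.3]
ee_rot: [[0.999, 0.034, -0.001], [0.034, -0.999, 0.011], [-0.0, -0.011, -1.0]]
wrist_force: [-1.1, 20.0, 9.2]
gripper_width: 0.349
```

```bash
python3 -c "
from h import *
infeed()
t=read_camera('top');row(t)
"
```

```text
t 69.7 tcp in feed [ -0.5 231.   18.3] F [-0.4 20.   9.2] rot err [-0.0113  0.0002 -0.0011] w 0.349
bore x -0.9 y 23.6 ang 0.4 
bore x -0.5 y 66.3 ang 0.0 step 42.6
bore x -1.6 y 103.3 ang nan step 37.0
```

Request:
servo_tool:
  series:
    - [0,0.0005,0,0,0,0]
    - [0,0.0005,0,0,0,0]
    - [0,0.0005,0,0,0,0]
    - [0,0,0,0,0,0]

```text
time_s: 70.15
tool_pos: [488.9, -136.8, 18.3]
ee_rot: [[0.999, 0.034, -0.001], [0.034, -0.999, 0.014], [-0.001, -0.014, -1.0]]
wrist_force: [-0.7, 23.2, 12.0]
gripper_width: 0.349
```

Request:
servo_tool:
  series:
    - [0,-0.003,0,0,0,0]
    - [0,-0.004,0,0,0,0]
    - [0,-0.006,0,0,0,0]
    - [0,-0.01,0,0,0,0]
    - [0,-0.02,0,0,0,0]

```text
time_s: 70.65
tool_pos: [487.7, -100.1, 18.3]
ee_rot: [[0.999, 0.033, 0.001], [0.033, -0.999, 0.0], [0.001, -0.0, -1.0]]
wrist_force: [-0.2, 0.6, -0.0]
gripper_width: 0.351
```

Request:
servo_tool:
  series:
    - [0,-0.02,-0.03,0,0,0]
    - [0,-0.04,-0.03,0,0,0]
    - [0,-0.045,-0.03,0,0,0]
    - [0,-0.045,-0.03,0,0,0]
    - [0,-0.045,0,0,0,0]

```text
time_s: 71.15
tool_pos: [483.7, 89.7, 139.0]
ee_rot: [[0.999, 0.034, 0.01], [0.034, -0.999, 0.001], [0.01, -0.001, -1.0]]
wrist_force: [0.7, -0.5, 0.3]
gripper_width: 0.349
```

Request:
servo_tool:
  series:
    - [0,-0.045,0,0,0,0]
    - [0,-0.045,0,0,0,0]
    - [0,0,0,0,0,0]
    - [0,0,0,0,0,0]

```text
time_s: 71.55
tool_pos: [477.3, 178.8, 133.6]
ee_rot: [[0.999, 0.037, 0.0], [0.037, -0.999, 0.0], [0.0, -0.0, -1.0]]
wrist_force: [-0.1, -0.7, -0.0]
gripper_width: 0.352
```

```bash
python3 -c "
from h import *
infeed()
t=read_camera('top');row(t)
s=read_camera('side')
label(t,(60,250,160,360),108);label(s,(170,300,330,460),108)
crop(t,40,180,540,380,1.6,'pics/m1.png')
cv2.imwrite('pics/m1s.png',s['image'])
"
```

```text
t 71.55 tcp in feed [ -1.1 546.8 133.6] F [-0.2 -0.7 -0. ] rot err [-0.0003 -0.0001  0.0023] w 0.352
bore x -0.9 y 23.7 ang 0.4 
bore x -0.5 y 66.3 ang 0.0 step 42.6
bore x -0.5 y 109.9 ang -0.1 step 43.6
bore x -0.3 y 154.3 ang 0.2 step 44.4
bore x 0.6 y 198.0 ang 0.3 step 43.7
label seat xy [55.9  0.2] size [74.8 39. ] ang 0.3
label seat xy [  92.9 -155.6] size [36.6 72.7] ang -59.3
```

View pics/m1.png

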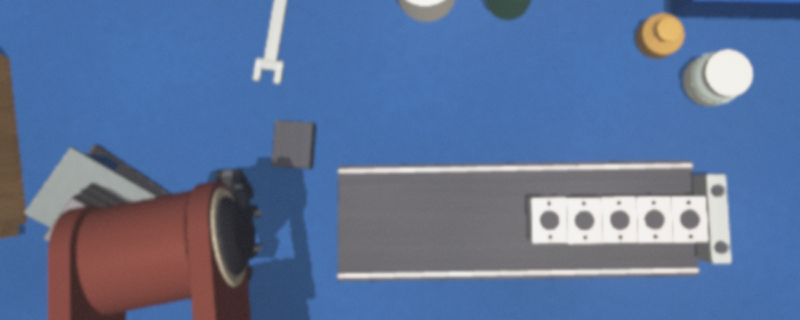

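View pics/m1s.png

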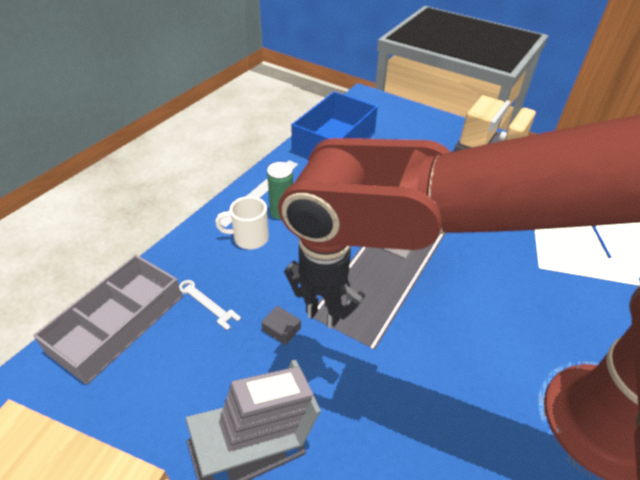

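The row touches the stop: the last bore is at y=198.0, and 22+4×44 is 198. The pile is intact, the bystanders haven't moved and the arm is clear, so I'm handing in.

```bash
python3 -c "
from station import *
print(sign_off())"
```

```text
the job is handed in; nothing more can be done
None
```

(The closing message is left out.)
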